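# Start the extraction and open the cabinet sash to its index

### The job

Get the small extraction cabinet ready for cleaning nozzles: with a fingertip, first press the raised end of the green rocker on its control box fully down so that the extractor runs, and only then push the sash up from beneath its lip until the red line on the sash is level with the yellow pointer on the guide post. Use fingertips only: do not pinch the lip, do not shift the pointer, and leave the tools and parts on the bench alone.

Things in the scene. Friction and masses are not known exactly. Their poses are not given: they have to be found in the camera images.
- rocker (a joint): Green rocker paddle, 50 x 29 mm (long side along the cabinet's x), on top of the control box at the cabinet's right front. 0 = off (as found: its end toward the robot, with a white dot, stands 10 mm higher than the far end); 0.40 rad = fully on (near end down). It takes about 4 N at point rocker_on_end, which sinks 6 mm, and stays where it is left. A low frame lies round it.
- rocker_on_end (a point): Point on top of the paddle, 16 mm from its hinge line toward the robot, beside the white dot, where a fingertip presses it down; moves with the paddle, about 134 mm above the bench when off. The control box under it is 66 mm wide (y) and 115 mm long (x), its top 118 mm above the bench.
- cabinet: Grey extraction cabinet fixed on the bench, 250 mm wide, 240 mm deep, sash in front. Origin: bench height, middle of the plinth's front face; x points into the cabinet, away from the robot, y left, z up. Plinth 128 mm high, front at x = 0; control box at its right, y = -0.193 to -0.127, x = -0.084 to 0.032. Guide posts 22 mm wide at y = +-0.112 lean back 15 degrees, tops at about 515 mm.
- sash (a joint): Height of the sash along its guides, m: 0 = closed (as found), 0.16 = top stop. It slides up and back along a line that leans 15 degrees back (toward cabinet +x) from vertical: 1 mm of joint is 0.966 mm up and 0.259 mm back. Two counterweights balance it, so it stays where it is left; about 3 N along the guides moves it.
- lip_edge (a point): Middle of the lower front edge of the sash's lip, a level aluminium strip 160 mm wide (cabinet y), 13 mm thick, standing out 44 mm from the sash's foot toward the robot; moves with the sash; about 138 mm above the bench when closed. Free space below and in front of it; the plinth's front lies 47 mm behind this edge, so a finger sloping forward and down reaches under it.
- sash_line (a point): Right-hand end of the red line (4 mm thick, 30 mm long) on the lower rail of the sash, just above the lip at the right; moves with the sash.
- index_tip (a point): Tip of the yellow pointer clipped on the right-hand guide post, pointing at the sash. Its z axis points up along the guides (leaning back 15 degrees). The pointer marks the working height.
- index (a joint): Where the pointer stands on its post, m: the red line is level with the pointer when joint sash equals joint index. Held by friction; it is not to be moved.
- nozzle_out: Steel nozzle holder, 112 mm long, 20 mm thick, lying on the bench before the cabinet, right of the vice. Leave it.
- fitting_brass: Brass pipe fitting, 19 x 22 x 35 mm, standing left of the vice. Leave it.
- fitting_steel: Steel pipe fitting, 19 x 22 x 35 mm, standing left of the vice. Leave it.
- tape_roll: Red and white roll of tape, 54 mm across, 16 mm high, on the bench. Leave it.
- oil_bottle: Dark oil bottle with a yellow-green spout, 44 mm across, 152 mm high, standing in front of the green tester. Leave it.
- caliper: Digital caliper, 230 mm long, lying on the bench. Leave it.
- marker: Black and blue marker, 127 mm long, on the bench. Leave it.
- drift_punch: Brass drift, 104 mm long, on the bench. Leave it.
- alu_tube: Aluminium sleeve, 75 mm long, 18 mm across, on the bench. Leave it.

How it is judged:
By the outcome, as a careful person would: the job done as asked, in the order asked, and still so for the second after the job is handed in, with the robot touching nothing.
It also fails if it takes over 51 s, if anything falls off the work surface, if the arm or the gripper's body presses on something with over 40 N, if the wrist force passes 120 N, or if a joint passes its speed limit or range.

### The arm

A 7-joint arm with a two-finger parallel gripper is mounted at the origin on a cart in front of the work surface, level with it; the furniture and walls round the work are solid. World frame = base frame: x ahead of the robot, y to its left, z up, the work surface at z = 0. Lengths are in mm, angles in rad, forces in N, time in s.
With the tool pointing down it reaches from about 400 to 875 mm from the base axis. Payload 4.4 kg.
Tool frame: the origin (TCP) lies midway between the tips of the shut fingers; the grasp point (between the pads) lies 19 mm behind it; x points along the fingers, y is the direction in which the jaws open and shut, and the axes are right-handed (so a half turn about x gives the same grasp; the last joint's range is limited). The gripper opens to 85 mm and grips with 20 to 120 N. Pads are 22 mm wide; open, the fingers measure 114 mm over their backs; the gripper's body (76 mm by 85 mm) begins 54 mm behind the grasp point. The pads swing forward as they close: fully open they stand 13 mm farther back than shut.
Start: joints at [-1.388, 0.628, 0.038, 1.517, -0.027, 0.996, -0.02], TCP at [160.031, 630.006, 231.313] pointing down, gripper open.
Joint ranges: [-3.06, 3.06], [-0.37, 2.12], [-1.25, 1.32], [0.18, 2.47], [-1.1, 4.24], [0.23, 1.98], [-2.94, 2.94]. Speed limits (rad/s): [2.57, 2.57, 3.14, 3.14, 3.14, 3.14, 3.14].

### API

Orientations are given as [roll, pitch, yaw] about the fixed x, y, z axes, in that order (R = Rz(yaw) Ry(pitch) Rx(roll)).
In Python, from cell import ctrl gives the robot as it stands.
- The arm moves only by the tool arm_command, never from a script. Its argument "series" is a list of rows, each a list of 7 numbers: the opening, from 0 (shut) to 1 (fully open), then the shift along the world's x, y, z in cm, then the turn, a rotation vector about the world's x, y, z in degrees. In form: [[claw, x, y, z, rx, ry, rz], ...]. A call has 1 to 20 rows; each row shifts and turns the commanded pose from where the row before left it; what a row does not reach is not made up. A row lasts 1/12 s, in which the tool goes at most 41.7 mm and 7.16 degrees, less where a joint would pass 70% of its speed; a pose out of reach is approached as far as the arm can. A call with a gripper value outside its range is refused whole. The fingers move at their own pace and stop on an object; the grip force is fixed at half the most. Time passes only in rows, so rows that do not move let the fingers close. It gives the time, the measured TCP pose, the force and the opening at its end, in the units of the state.
- ctrl.read_state(): the state, without advancing time (a new reading comes with each control period).
- ctrl.get_image(name): name is "side" or "top"; returns the picture (400x640x3 uint8, blue, green, red); there is no depth.
- ctrl.calibration(name): a dict with "fovy" (degrees; the focal length in pixels is half the picture's height over the tangent of half this angle, whatever the lens; pixels are square), "cx", "cy" (the principal point, pixels), "k1" (the pictures are not rectified: a ray, as slopes to the right and down, at radius r is drawn at 1 + k1 r^2 times it, then the intrinsics apply), "cam_to_world" (4x4, takes a point from camera to world coordinates). Camera axes: x right, y up, looking along -z (the intrinsics and any distortion apply to the point x, -y, -z); pixel columns grow to the right and rows downward; lengths in mm; the calibration is good to about 2 mm. A picture is of the moment at which its call begins. calibration takes no time and is no camera call.
- ctrl.finish_job(): hands the job in, once; it reports no verdict.
Trained networks look in the newest picture that a camera, given by its name, has taken for a name from the list of things; names that differ only in an ending like _2 or _b are one class to them, and where a whole thing is asked for, a point or a joint stands for the part that bears it (a point fixed in the world has none). Each returns a list of dicts, best first, with "conf" (0 to 1); they miss things now and then, are a little off and sometimes report something else, mostly with a low value. They report only what shows in the picture. A call takes as long as a camera call.
- ctrl.spot_in(label, camera): "centre" ([x, y, z] in mm, in world coordinates, good to about 4 mm: the middle of the surface that is visible of it).
The state is a dict: "clock": time; "qpos": joint angles; "qd": joint speeds; "tau": joint torques, N m; "eef_pos": TCP position; "tool_rot": TCP orientation; "force": force on the tool from outside, world axes, zero at the start; "torque": the same for the moment, N m; "width": finger opening in mm.
Only numpy, scipy, OpenCV 4.12 (cv2) and the standard library are available. Lean on these libraries where they do the work, as an engineer would, in place of code of your own. Each camera call takes 0.05 s, during which the arm holds its last target.

## Working session

There is one attempt and no reset: what is moved stays moved. The work goes in short steps, Python scripts to look and compute and a tool call to move; the robot and the scene stay as the last step left them, time stands still between calls to the robot, and variables do not carry over. Pictures are saved under pics/ and viewed, and the job is handed in when it is done.

Besides the shell and the picture viewer there is one more tool, called after "Emit:" by a JSON object that holds its "fn" and its "kwargs". arm_command: Moves the arm, as the interface text tells. Its arguments: {"type":"object","properties":{"series":{"type":"array"}},"required":["series"]}

```bash
mkdir -p pics; cat > h.py <<'E'
import numpy as np, cv2
from cell import ctrl
def snap(c,n):
    im=ctrl.get_image(c); cv2.imwrite(f'pics/{n}.png',im); return im
def K(c):
    d=ctrl.calibration(c); f=200/np.tan(np.radians(d['fovy'])/2)
    return d,f,np.array(d['cam_to_world'])
def proj(c,p):
    d,f,T=K(c); q=np.linalg.inv(T)@np.append(p,1.); s=np.array([q[0]/-q[2],-q[1]/-q[2]])
    s=s*(1+d['k1']*(s@s)); return np.array([d['cx'],d['cy']])+f*s
def ray(c,u):
    d,f,T=K(c); s0=(np.array(u,float)-[d['cx'],d['cy']])/f; s=s0.copy()
    for _ in range(50): s=s0/(1+d['k1']*(s@s))
    v=T[:3,:3]@np.array([s[0],-s[1],-1]); return T[:3,3],v/np.linalg.norm(v)
def tri(us,ut):
    A=[];b=[]
    for c,u in(('side',us),('top',ut)):
        o,v=ray(c,u);P=np.eye(3)-np.outer(v,v);A.append(P);b.append(P@o)
    A=np.vstack(A);b=np.hstack(b);x=np.linalg.lstsq(A,b,rcond=None)[0];return x,np.abs(A@x-b).max()
E
python3 - <<'E'
from h import *
np.set_printoptions(precision=1,suppress=True)
for c in('side','top'):
    snap(c,c+'0'); d,f,T=K(c); print(c,f,d['k1'],T)
    for l in('rocker_on_end','rocker','lip_edge','sash_line','index_tip','cabinet'):
        print(l,[(np.array(r['centre']),round(r['conf'],2)) for r in ctrl.spot_in(l,c)][:2])
s=ctrl.read_state();print(s['clock'],s['eef_pos'],s['tool_rot'],s['width'])
E
```

```text
side 371.0058524667051 -0.020800902955589354 [[   0.9    0.3   -0.4  106.6]
 [  -0.5    0.5   -0.7 -635.2]
 [   0.     0.8    0.6  751.2]
 [   0.     0.     0.     1. ]]
rocker_on_end []
rocker []
lip_edge [(array([662. , 242.4, 228.1]), 0.73)]
sash_line [(array([657.8, 237.1, 226.3]), 0.85)]
index_tip [(array([666.6, 124.5, 289.4]), 0.62)]
cabinet [(array([679.7, 168.5, 279.9]), 0.58)]
top 397.36750395349793 0.010265150331068644 [[   0.     1.    -0.1  423.8]
 [  -1.     0.    -0.    24.9]
 [  -0.     0.1    1.  1076. ]
 [   0.     0.     0.     1. ]]
rocker_on_end [(array([591.8,  87.8, 131.2]), 0.51), (array([720.9, 237.3, 371. ]), 0.42)]
rocker [(array([592.4,  84.7, 131.4]), 0.74)]
lip_edge [(array([665.3, 244.9, 223.2]), 0.69), (array([383.3, 328. ,  18.2]), 0.53)]
sash_line [(array([660.1, 244.1, 222.4]), 0.6)]
index_tip [(array([662.5, 128.1, 286.5]), 0.55)]
cabinet [(array([717.3, 239.2, 368.1]), 0.64)]
0.7 [160.  630.  231.4] [2.2 1.6 2. ] 85.68616120704222
```

View pics/side0.png

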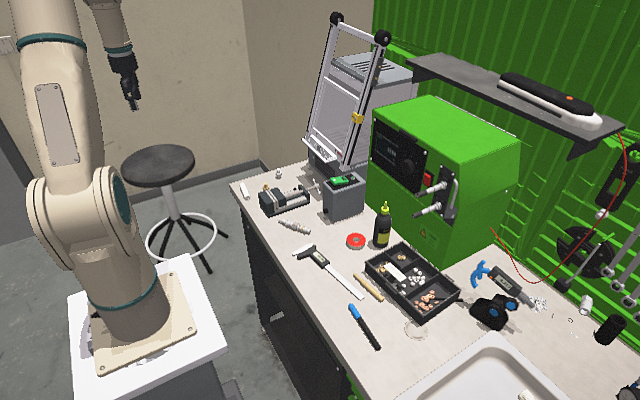

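View pics/top0.png

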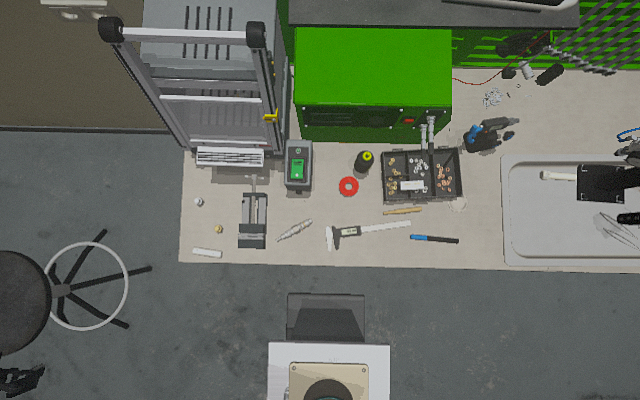

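```bash
python3 - <<'E'
import cv2
a=cv2.imread('pics/side0.png')[70:230,230:430];b=cv2.imread('pics/top0.png')[10:210,95:320]
cv2.imwrite('pics/side0c.png',cv2.resize(a,None,fx=3.7,fy=3.7,interpolation=cv2.INTER_CUBIC))
cv2.imwrite('pics/top0c.png',cv2.resize(b,None,fx=3,fy=3,interpolation=cv2.INTER_CUBIC))
E
```

```text
(no output)
```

View pics/side0c.png

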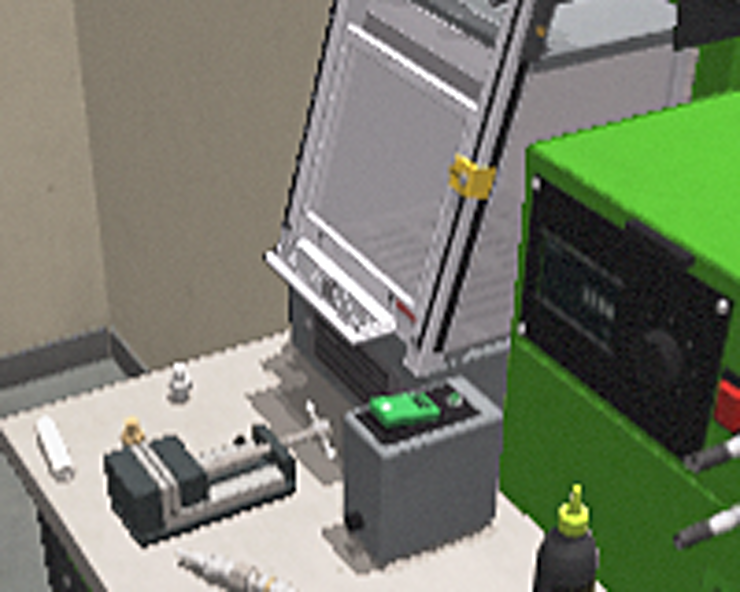

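View pics/top0c.png

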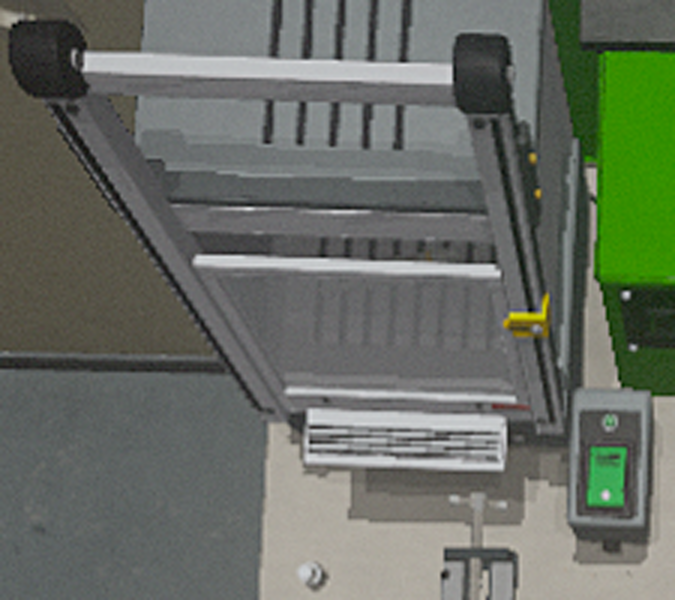

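```bash
cat > fit.py <<'E'
from h import *
from scipy.optimize import least_squares
S=lambda x,y:np.array([x/3.7+230,y/3.7+70]); T_=lambda x,y:np.array([x/3+95,y/3+10])
def c2w(p,P):
    x,y,a=p[:3];c,s=np.cos(a),np.sin(a);return np.array([x+c*P[0]-s*P[1],y+s*P[0]+c*P[1],P[2]])
obs=[('top',T_(572,393),(32,-127,118)),('top',T_(650,393),(32,-193,118)),('top',T_(648,540),(-84,-193,118)),('top',T_(570,530),(-84,-127,118)),
('side',S(345,420),(-84,-127,118)),('side',S(380,460),(-84,-193,118)),('side',S(500,412),(32,-193,118)),('side',S(455,378),(32,-127,118)),
('top',T_(305,468),(-47,80,138)),('top',T_(507,468),(-47,-80,138)),
('side',S(268,258),(-47,80,138+10)),('side',S(352,342),(-47,-80,138))]
f=lambda p:np.hstack([proj(c,c2w(p,P))-u for c,u,P in obs])
if __name__=='__main__':
    np.set_printoptions(precision=2,suppress=True)
    r=least_squares(f,[680,245,0],x_scale=[10,10,.1],loss='soft_l1');print(r.x,np.degrees(r.x[2]));print(f(r.x).reshape(-1,2))
    p=r.x
    print('dot',tri(S(385,408),T_(605,495)))
    print('on_end world',c2w(p,(-26-16,-160,134)))
    print('lip',c2w(p,(-47,0,138)))
    print('idx',tri(S(450,180),T_(505,323)),'red',tri(S(413,318),T_(528,407)), 'redL',tri(S(395,302),T_(490,406)))
    print('hinge-ish green corners', [tri(a,b) for a,b in [(S(372,402),T_(588,503)),(S(437,410),T_(626,447))]])
E
python3 fit.py
```

```text
[636.25 244.89  -0.03] -1.4776405711250098
[[ 0.43 -1.17]
 [ 1.23  0.06]
 [-0.53 -2.13]
 [-1.61 -0.1 ]
 [-2.22 -1.36]
 [-0.29  0.04]
 [ 1.77  1.36]
 [ 1.63 -0.71]
 [ 0.71  0.03]
 [-0.11  3.2 ]
 [-1.86 -0.76]
 [-0.81  2.77]]
dot (array([574.34,  87.9 , 135.78]), np.float64(0.9262332268347109))
on_end world [590.14  86.03 134.  ]
lip [589.26 246.1  138.  ]
idx (array([668.73, 151.07, 277.19]), np.float64(1.5867378376855754)) red (array([637.42, 148.02, 164.92]), np.float64(1.0435910611412282)) redL (array([638.29, 177.59, 163.94]), np.float64(0.5748987005222261))
hinge-ish green corners [(array([568.86, 100.69, 135.33]), np.float64(0.2505193219736839)), (array([614.  ,  73.01, 129.14]), np.float64(1.762461218077874))]
```

```bash
cat >> h.py <<'E'
from scipy.spatial.transform import Rotation as R
def st():
    np.set_printoptions(precision=2,suppress=True)
    s=ctrl.read_state();M=R.from_euler('xyz',s['tool_rot']).as_matrix()
    print('t',s['clock'],'p',np.array(s['eef_pos']),'F',np.array(s['force']),'w',s['width'],'q',np.array(s['qpos']));print(M)
E
python3 - <<'E'
from h import *
st()
from fit import *
print(tri(S(352,342),T_(507,468)),tri(S(268,258),T_(305,462)))
E
```

```text
t 0.7 p [160.04 629.99 231.36] F [-0.92  0.34  0.7 ] w 85.68616120704222 q [-1.39  0.63  0.04  1.52 -0.03  1.   -0.02]
[[-0.    0.25  0.97]
 [ 0.    0.97 -0.25]
 [-1.    0.   -0.  ]]
(array([591.71, 165.62, 146.9 ]), np.float64(1.5925407745781968)) (array([596.3 , 325.51, 144.  ]), np.float64(1.1894644502638698))
```

Emit:
{"fn": "arm_command", "kwargs": {"series": [[0,2.0,-3.4,0.4,0,0,-4.7],[0,2.0,-3.4,0.4,0,0,-4.7],[0,2.0,-3.4,0.4,0,0,-4.7],[0,2.0,-3.4,0.4,0,0,-4.7],[0,2.0,-3.4,0.4,0,0,-4.7],[0,2.0,-3.4,0.4,0,0,-4.7],[0,2.0,-3.4,0.4,0,0,-4.7],[0,2.0,-3.4,0.4,0,0,-4.7],[0,2.0,-3.4,0.4,0,0,-4.7],[0,2.0,-3.4,0.4,0,0,-4.7],[0,2.0,-3.4,0.4,0,0,-4.7],[0,2.0,-3.4,0.4,0,0,-4.7],[0,2.0,-3.4,0.4,0,0,-4.7],[0,2.0,-3.4,0.4,0,0,-4.7],[0,2.0,-3.4,0.4,0,0,-4.7],[0,2.0,-3.4,0.4,0,0,-4.7],[0,0,0,0,0,0,0],[0,0,0,0,0,0,0]]}}

```text
clock: 2.2
eef_pos: [481.1, 83.6, 295.7]
tool_rot: [1.185, 1.569, -0.382]
force: [-1.2, 0.8, -0.5]
width: -0.1
```

```bash
python3 -c "
from h import *
st()"
```

```text
t 2.2 p [481.07  83.6  295.73] F [-1.17  0.81 -0.48] w -0.05733048267399846 q [-0.6   0.35  0.51  1.88 -0.2   0.96  0.  ]
[[ 0.  1.  0.]
 [-0.  0. -1.]
 [-1.  0.  0.]]
```

Emit:
{"fn": "arm_command", "kwargs": {"series": [[0,3.4,0.1,0,0,-7,0],[0,3.5,0.1,0,0,-7,0],[0,3.5,0.1,-2,0,-7,0],[0,0,0,-3.5,0,0,0],[0,0,0,-3.5,0,0,0],[0,0,0,-3.5,0,0,0],[0,0,0,0,0,0,0],[0,0,0,0,0,0,0]]}}

```text
clock: 2.87
eef_pos: [578.3, 91.4, 178.7]
tool_rot: [1.57, 1.225, 0.011]
force: [-0.0, -0.1, 0.7]
width: -0.3
```

```bash
python3 -c "
from h import *
st()
for c in('side','top'):
    im=snap(c,c+'1'); a=im[140:230,270:430] if c=='side' else im[100:210,230:370]
    cv2.imwrite('pics/%s1c.png'%c,cv2.resize(a,None,fx=4.5,fy=4.5,interpolation=cv2.INTER_CUBIC))
"
```

```text
t 2.8667 p [578.29  91.42 178.74] F [-0.02 -0.12  0.7 ] w -0.3079578424011322 q [-0.52  0.52  0.39  2.09 -0.5   0.25  0.26]
[[ 0.34  0.94  0.01]
 [ 0.    0.01 -1.  ]
 [-0.94  0.34  0.  ]]
```

View pics/side1c.png

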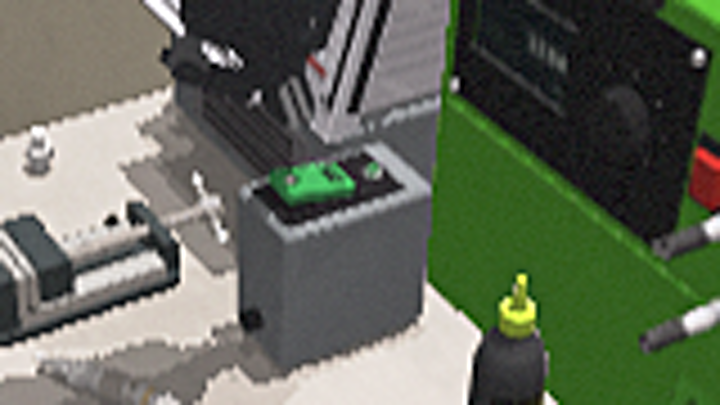

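View pics/top1c.png

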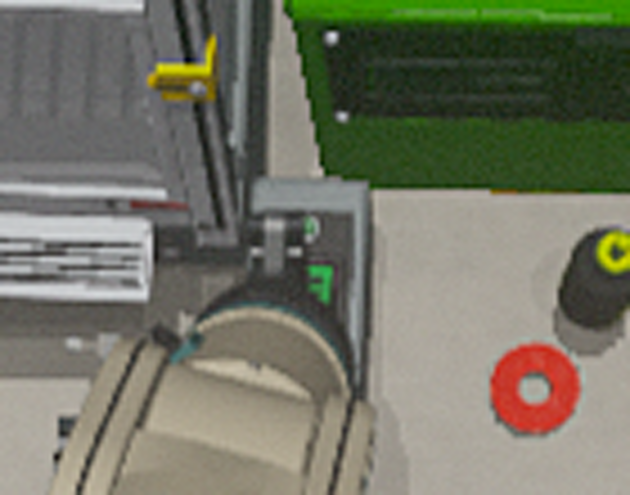

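Emit:
{"fn": "arm_command", "kwargs": {"series": [[0,0.3,-0.2,0,0,7,0],[0,0.3,-0.2,-1.0,0,1,0],[0,0,0,-1.5,0,0,0],[0,0,0,0,0,0,0],[0,0,0,0,0,0,0]]}}

```text
clock: 3.38
eef_pos: [585.6, 87.2, 154.5]
tool_rot: [1.582, 1.337, 0.022]
force: [1.0, -0.9, -0.7]
width: -0.2
```

```bash
python3 -c "
from h import *
st()
for c in('side','top'):
    im=snap(c,c+'2'); a=im[100:230,270:430] if c=='side' else im[100:210,230:370]
    cv2.imwrite('pics/%s2c.png'%c,cv2.resize(a,None,fx=4.5,fy=4.5,interpolation=cv2.INTER_CUBIC))
"
```

```text
t 3.3833 p [585.59  87.17 154.51] F [ 1.   -0.94 -0.68] w -0.19122242754413477 q [-0.5   0.59  0.41  1.99 -0.5   0.4   0.27]
[[ 0.23  0.97  0.01]
 [ 0.01  0.01 -1.  ]
 [-0.97  0.23 -0.  ]]
```

View pics/side2c.png

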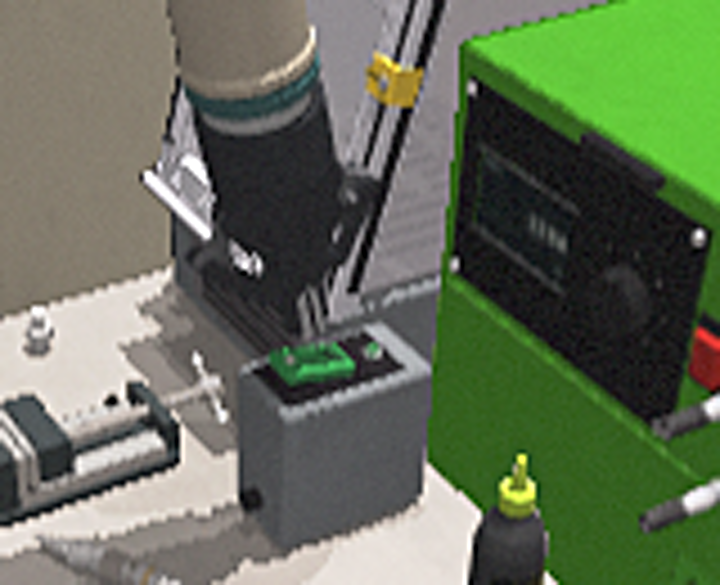

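```bash
python3 -c "
from h import *
from fit import c2w
for p in [(585.6,87.2,154.5),(577,87,134),(594,87,131)]:
  print((proj('side',np.array(p))-[270,100])*4.5,(proj('top',np.array(p))-[230,100])*4.5)
"
```

```text
[306.48509718 332.12598213] [298.7522573  312.19536496]
[294.14633443 362.82127278] [301.06728537 334.87508986]
[316.59035003 358.90070651] [302.32140279 304.38331068]
```

View pics/top2c.png

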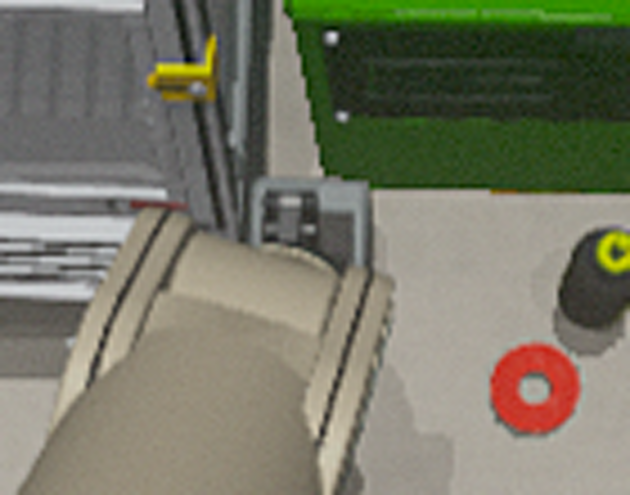

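Emit:
{"fn": "arm_command", "kwargs": {"series": [[0,0,0,-0.6,0,0,0],[0,0,0,-0.6,0,0,0],[0,0,0,-0.3,0,0,0],[0,0,0,-0.2,0,0,0],[0,0,0,0,0,0,0]]}}

```text
clock: 3.9
eef_pos: [584.9, 87.1, 136.6]
tool_rot: [1.582, 1.34, 0.021]
force: [-0.6, 0.9, 0.1]
width: -0.3
```

Emit:
{"fn": "arm_command", "kwargs": {"series": [[0,0,0,-0.2,0,0,0],[0,0,0,-0.2,0,0,0],[0,0,0,0,0,0,0]]}}

```text
clock: 4.15
eef_pos: [584.6, 87.1, 133.2]
tool_rot: [1.584, 1.34, 0.023]
force: [-2.5, -1.5, 4.6]
width: 0.2
```

Emit:
{"fn": "arm_command", "kwargs": {"series": [[0,0,0,-0.2,0,0,0],[0,0,0,0,0,0,0]]}}

```text
clock: 4.32
eef_pos: [583.9, 87.1, 131.1]
tool_rot: [1.585, 1.341, 0.024]
force: [-4.4, -0.4, 5.2]
width: 0.3
```

Emit:
{"fn": "arm_command", "kwargs": {"series": [[0,0,0,-0.2,0,0,0],[0,0,0,0,0,0,0]]}}

```text
clock: 4.48
eef_pos: [583.8, 87.1, 130.2]
tool_rot: [1.589, 1.341, 0.028]
force: [-9.2, -0.6, 15.6]
width: -0.1
```

Emit:
{"fn": "arm_command", "kwargs": {"series": [[0,0,0,-0.2,0,0,0],[0,0,0,0,0,0,0]]}}

```text
clock: 4.65
eef_pos: [583.9, 87.1, 130.0]
tool_rot: [1.595, 1.34, 0.034]
force: [-16.4, -0.8, 32.3]
width: 0.1
```

Emit:
{"fn": "arm_command", "kwargs": {"series": [[0,0,0,0.5,0,0,0],[0,0,0,1.5,0,0,0],[0,0,0,3.5,0,0,0],[0,-3,0,3,0,0,0],[0,-4,0,1,0,0,0],[0,-4,0,1,0,0,0],[0,0,0,0,0,0,0]]}}

```text
clock: 5.23
eef_pos: [467.4, 87.2, 231.2]
tool_rot: [1.595, 1.347, 0.036]
force: [-0.8, 0.8, -0.8]
width: -0.1
```

```bash
python3 -c "
from h import *
st()
for c in('side','top'):
    im=snap(c,c+'3'); a=im[130:230,280:420] if c=='side' else im[120:210,250:370]
    cv2.imwrite('pics/%s3c.png'%c,cv2.resize(a,None,fx=5.5,fy=5.5,interpolation=cv2.INTER_CUBIC))
"
```

```text
t 5.2333 p [467.37  87.24 231.25] F [-0.75  0.79 -0.85] w -0.13231173715104455 q [-0.75  0.34  0.61  2.19 -0.36  0.47  0.13]
[[ 0.22  0.98  0.01]
 [ 0.01  0.01 -1.  ]
 [-0.98  0.22 -0.01]]
```

View pics/side3c.png

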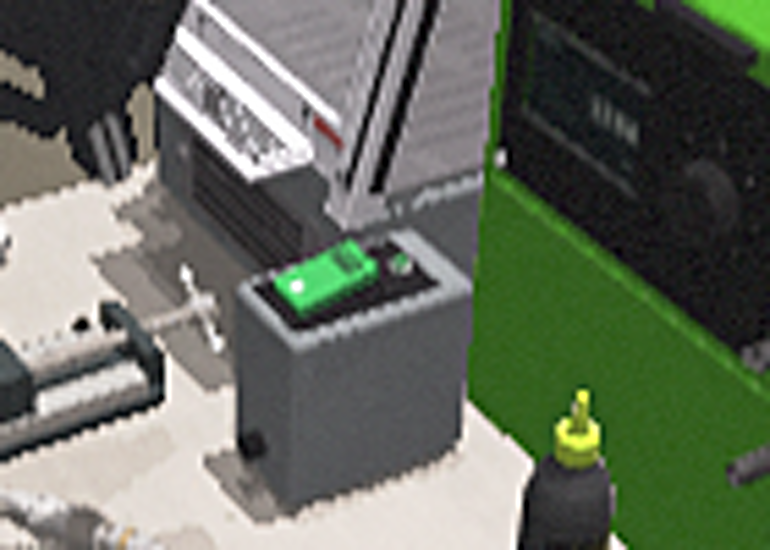

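View pics/top3c.png

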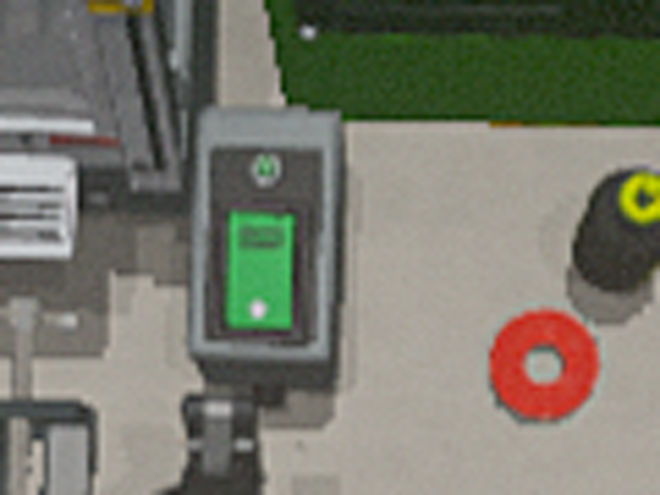

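```bash
python3 -c "
from h import *
A=lambda x,y:np.array([x/5.5+280,y/5.5+130]);B=lambda x,y:np.array([x/5.5+250,y/5.5+120])
np.set_printoptions(precision=1,suppress=True)
for n,a,b in [('dot',A(297,287),B(258,308)),('nearR',A(300,312),B(293,327)),('farR',A(378,262),B(293,213)),('farL',A(350,240),B(230,210)),('nearL',A(277,283),B(228,325))]: print(n,*tri(a,b))
"
```

```text
dot [573.4  87.4 129.6] 0.44979144984506547
nearR [565.8  72.  126.2] 0.4816140915144729
farR [613.6  72.7 140.4] 0.5517795939796315
farL [614.8 100.5 137.2] 0.7683498595914102
nearL [567.3  99.9 126.4] 0.7694914698192861
```

Emit:
{"fn": "arm_command", "kwargs": {"series": [[0,4,0,-1,0,0,0],[0,4,0,-1,0,0,0],[0,4,0,-1,0,0,0],[0,0.3,0,-2.5,0,0,0],[0,0,0,-2,0,0,0],[0,0,0,-1,0,0,0],[0,0,0,-0.5,0,0,0],[0,0,0,0,0,0,0]]}}

```text
clock: 6.0
eef_pos: [598.7, 86.7, 140.5]
tool_rot: [1.58, 1.34, 0.019]
force: [-0.3, -0.1, 0.8]
width: -0.1
```

```bash
python3 -c "
from h import *
st()"
```

```text
t 6.0 p [598.68  86.69 140.53] F [-0.33 -0.15  0.82] w -0.0537528821467523 q [-0.48  0.63  0.4   1.97 -0.52  0.4   0.3 ]
[[ 0.23  0.97  0.01]
 [ 0.    0.01 -1.  ]
 [-0.97  0.23 -0.  ]]
```

Emit:
{"fn": "arm_command", "kwargs": {"series": [[0,-1.1,0,0,0,0,0],[0,0,0,-0.4,0,0,0],[0,0,0,-0.3,0,0,0],[0,0,0,0,0,0,0]]}}

```text
clock: 6.33
eef_pos: [588.4, 87.5, 135.0]
tool_rot: [1.584, 1.338, 0.024]
force: [0.0, -0.6, -0.2]
width: 0.1
```

Emit:
{"fn": "arm_command", "kwargs": {"series": [[0,0,0,-0.2,0,0,0],[0,0,0,0,0,0,0]]}}

```text
clock: 6.5
eef_pos: [588.3, 87.2, 132.8]
tool_rot: [1.582, 1.338, 0.022]
force: [-0.3, 0.1, 0.5]
width: -0.1
```

Emit:
{"fn": "arm_command", "kwargs": {"series": [[0,0,0,-0.2,0,0,0],[0,0,0,0,0,0,0]]}}

```text
clock: 6.67
eef_pos: [588.5, 87.2, 131.4]
tool_rot: [1.584, 1.337, 0.024]
force: [-2.8, 0.5, 4.8]
width: 0.2
```

Emit:
{"fn": "arm_command", "kwargs": {"series": [[0,0,0,-0.2,0,0,0],[0,0,0,0,0,0,0]]}}

```text
clock: 6.83
eef_pos: [588.6, 87.2, 131.2]
tool_rot: [1.59, 1.336, 0.029]
force: [-8.5, 0.4, 20.4]
width: -0.2
```

Emit:
{"fn": "arm_command", "kwargs": {"series": [[0,0,0,-0.15,0,0,0],[0,0,0,0,0,0,0]]}}

```text
clock: 7.0
eef_pos: [588.7, 87.2, 131.0]
tool_rot: [1.594, 1.335, 0.033]
force: [-13.0, 0.3, 34.4]
width: -0.0
```

Emit:
{"fn": "arm_command", "kwargs": {"series": [[0,0,0,0.5,0,0,0],[0,0,0,1.5,0,0,0],[0,0,0,3.5,0,0,0],[0,-2,0,3.5,0,0,0],[0,-2,0.5,3.5,0,0,0],[0,-2,0.5,3.5,0,0,0],[0,-1,0,3.5,0,0,0],[0,0,0,0,0,0,0]]}}

```text
clock: 7.67
eef_pos: [519.7, 97.6, 328.3]
tool_rot: [1.601, 1.329, 0.041]
force: [0.8, 0.6, 0.4]
width: 0.3
```

Emit:
{"fn": "arm_command", "kwargs": {"series": [[0,0,0,0,3.8,0,-5.5],[0,0,0,0,3.8,0,-5.5],[0,0,0,0,0,0,0]]}}

```text
clock: 7.92
eef_pos: [517.7, 95.4, 322.4]
tool_rot: [2.131, 1.312, 0.358]
force: [-0.2, -0.8, -0.2]
width: 0.3
```

```bash
python3 -c "
from h import *
st()"
```

```text
t 7.9167 p [517.7   95.42 322.43] F [-0.18 -0.81 -0.24] w 0.30989656387752196 q [-0.77  0.28  0.73  1.97 -0.38  0.74 -0.04]
[[ 0.24  0.95 -0.18]
 [ 0.09 -0.21 -0.97]
 [-0.97  0.22 -0.14]]
```

```bash
cat > kin.py <<'E'
import numpy as np, itertools
from scipy.optimize import least_squares
from scipy.spatial.transform import Rotation as R
D=[([-1.388,.628,.038,1.517,-.027,.996,-.02],[160.03,630,231.3],[[0,.25,.97],[0,.97,-.25],[-1,0,0]]),
([-.6,.35,.51,1.88,-.2,.96,0],[481.07,83.6,295.73],[[0,1,0],[0,0,-1],[-1,0,0]]),
([-.52,.52,.39,2.09,-.5,.25,.26],[578.29,91.42,178.74],[[.34,.94,.01],[0,.01,-1],[-.94,.34,0]]),
([-.5,.59,.41,1.99,-.5,.4,.27],[585.59,87.17,154.51],[[.23,.97,.01],[.01,.01,-1],[-.97,.23,0]]),
([-.75,.34,.61,2.19,-.36,.47,.13],[467.37,87.24,231.25],[[.22,.98,.01],[.01,.01,-1],[-.98,.22,-.01]]),
([-.48,.63,.4,1.97,-.52,.4,.3],[598.68,86.69,140.53],[[.23,.97,.01],[0,.01,-1],[-.97,.23,0]]),
([-.77,.28,.73,1.97,-.38,.74,-.04],[517.7,95.42,322.43],[[.24,.95,-.18],[.09,-.21,-.97],[-.97,.22,-.14]])]
rz=lambda a:R.from_euler('z',a).as_matrix(); ry=lambda a:R.from_euler('y',a).as_matrix()
def fk(q,p,s,full=False):
    h,y0,L1,a1,L2,a2,a3,L3,roll,bx,by=p
    A=rz(y0+s[0]*q[0])@ry(q[1]); x=np.array([bx,by,h])
    A=A@rz(s[1]*q[2]); x=x+A@[a1,0,L1]; el=x
    A=A@ry(q[3])@rz(s[2]*q[4]); x=x+A@[a2,0,L2]; wr=x
    A=A@ry(q[5])@rz(s[3]*q[6]); A6=A; x=x+A@np.array([0,0,L3]); x=x+ (A@rz(-s[3]*q[6]))@[a3,0,0]
    A=A@rz(roll); M=np.column_stack([A[:,2],A[:,1],-A[:,0]])
    return (x,M,el,wr) if full else (x,M)
def res(p,s):
    o=[]
    for q,x,M in D:
        X,N=fk(q,p,s); o+=list((X-np.array(x))/5); o+=list(((N-np.array(M))*50).ravel())
    return np.array(o)
if __name__=='__main__':
    out=[]
    for s in itertools.product([1,-1],repeat=4):
        for y0 in(0,np.pi/2,-np.pi/2,np.pi):
          for rl in(0,np.pi/2,-np.pi/2,np.pi):
            r=least_squares(res,[350,y0,400,0,400,0,0,200,rl,0,0],args=(s,),x_scale=[50,1,50,50,50,50,50,50,1,50,50],max_nfev=60);out.append((r.cost,s,r.x))
    out.sort(key=lambda t:t[0]);np.set_printoptions(precision=2,suppress=True)
    for o in out[:4]:print(*o)
    print(res(out[0][2],out[0][1]).reshape(7,-1)[:,:3]*5)
    np.save('kin.npy',np.array([*out[0][2],*out[0][1]]))
E
python3 kin.py
```

```text
4.052456402170905 (-1, -1, -1, -1) [332.33  -0.03 562.52  -2.1  384.13   5.14  -5.16 343.32   1.54   3.94
  -7.22]
4.052456402171876 (-1, -1, -1, -1) [332.33  -0.03 562.52  -2.1  384.13   5.14  -5.16 343.32   1.54   3.94
  -7.22]
4.052456402172701 (-1, -1, -1, -1) [332.33  -0.03 562.52  -2.1  384.13   5.14  -5.16 343.32   1.54   3.94
  -7.22]
4.052456402173283 (-1, -1, -1, -1) [332.33  -0.03 562.52  -2.1  384.13   5.14  -5.16 343.32   1.54   3.94
  -7.22]
[[-2.16 -1.58  1.34]
 [ 1.98  0.19 -1.19]
 [ 0.36 -2.75  0.08]
 [ 3.51  2.83  2.28]
 [-2.69  4.55 -0.58]
 [-2.03 -0.53 -1.65]
 [ 1.03 -2.72 -0.27]]
```

```bash
cat > ik.py <<'E'
from kin import *
np.set_printoptions(precision=2,suppress=True)
k=np.load('kin.npy');P=k[:11];S4=k[11:]
lo=np.array([-3.06,-.37,-1.25,.18,-1.1,.23,-2.94])+.05;hi=np.array([3.06,2.12,1.32,2.47,4.24,1.98,2.94])-.05
def Mt(slope,yaw,flip):
    d=np.array([np.cos(slope)*np.cos(yaw),np.cos(slope)*np.sin(yaw),-np.sin(slope)])
    y=np.array([-np.sin(yaw),np.cos(yaw),0])*flip
    return np.column_stack([d,y,np.cross(d,y)])
def ik(x,M,q0,w=.02):
    f=lambda q:np.hstack([(fk(q,P,S4)[0]-x)/5,((fk(q,P,S4)[1]-M)*50).ravel(),w*(q-q0)])
    return least_squares(f,np.clip(q0,lo,hi),bounds=(lo,hi))
if __name__=='__main__':
    rng=np.random.default_rng(0)
    qn=np.array(D[-1][0])
    for sl in(25,35,45):
      for yaw in(0,20):
        for fl in(1,-1):
          d=Mt(np.radians(sl),np.radians(yaw),fl)[:,0]
          x=np.array([589,240,115])+d*20
          best=None
          for t in range(25):
            q0=rng.uniform(lo,hi) if t else qn
            r=ik(x,Mt(np.radians(sl),np.radians(yaw),fl),q0,.001)
            e=np.linalg.norm(fk(r.x,P,S4)[0]-x)+100*np.linalg.norm(fk(r.x,P,S4)[1]-Mt(np.radians(sl),np.radians(yaw),fl))
            if e<2:
              r2=ik(x+[30,0,112],Mt(np.radians(sl),np.radians(yaw),fl),r.x,.001)
              c=np.abs(r.x-qn).max()
              if best is None or c<best[0]:best=(c,r.x,r2.cost,r2.x,fk(r.x,P,S4,True)[2:])
          print(sl,yaw,fl,best)
E
python3 ik.py
```

```text
Still running in the background as job /tmp/bash_jobs.1000/d9495fef3564 (pid 1034). You'll get a notice when it ends.
```

```bash
cat /tmp/bash_jobs.1000/d9495fef3564/stdout; nproc
```

```text
4
```

```bash
kill -- -$(cat /tmp/bash_jobs.1000/d9495fef3564/pid)
python3 - <<'E'
s=open('kin.py').read()
a=s.index("rz=lambda");b=s.index("def fk")
s=s[:a]+'''def rz(a):
    c,t=np.cos(a),np.sin(a);return np.array([[c,-t,0],[t,c,0],[0,0,1.]])
def ry(a):
    c,t=np.cos(a),np.sin(a);return np.array([[c,0,t],[0,1.,0],[-t,0,c]])
'''+s[b:]
open('kin.py','w').write(s)
s=open('ik.py').read().replace("bounds=(lo,hi))","bounds=(lo,hi),max_nfev=60)").replace("range(25)","range(8)").replace("print(sl,yaw,fl,best)","print(sl,yaw,fl,best,flush=True)")
open('ik.py','w').write(s)
E
time OMP_NUM_THREADS=1 timeout 300 python3 ik.py
```

```text
25 0 1 (np.float64(2.8611625118492214), array([-0.13,  1.31, -0.95,  2.38,  2.48,  1.93, -1.04]), np.float64(1.0062308903492611e-07), array([-0.04,  1.03, -1.07,  2.34,  2.32,  1.68, -0.92]), (array([544.59,  45.05, 478.64]), array([297.82, 237.26, 255.6 ])))
25 0 -1 (np.float64(2.8677891095413086), array([-0.74,  1.02, -0.01,  2.38,  2.49,  1.34,  1.37]), np.float64(1.039530957139441e-07), array([-0.66,  0.73, -0.04,  2.33,  2.45,  1.1 ,  1.62]), (array([368.53, 301.85, 628.95]), array([298.12, 240.84, 256.25])))
25 20 1 None
25 20 -1 None
35 0 1 (np.float64(2.723636589659424), array([-0.  ,  1.31, -1.17,  2.34,  2.34,  1.79, -0.84]), np.float64(1.2534201579482773e-07), array([ 0.06,  0.99, -1.2 ,  2.26,  2.14,  1.49, -0.75]), (array([546.55, -24.39, 479.69]), array([326.28, 236.42, 303.49])))
35 0 -1 (np.float64(2.72447788272999), array([-0.  ,  1.31, -1.18,  2.34,  2.34,  1.8 ,  2.31]), np.float64(1.3357829443039556e-07), array([ 0.05,  0.98, -1.19,  2.26,  2.14,  1.48,  2.38]), (array([547.07, -25.31, 477.65]), array([326.27, 236.41, 303.48])))
35 20 1 None
35 20 -1 None
45 0 1 (
[... 375 characters left out ...]
726e-07), array([-0.45,  0.57, -0.22,  2.15,  2.07,  0.58,  2.17]), (array([342.82, 202.95, 729.09]), array([363.99, 239.27, 347.23])))
45 20 1 (np.float64(2.940263481886927), array([ 0.03,  0.94, -0.76,  2.33,  2.56,  0.96, -0.86]), np.float64(1.5596192000607416e-07), array([ 0.13,  0.7 , -0.85,  2.22,  2.28,  0.67, -0.62]), (array([454.7 , -36.7 , 667.57]), array([377.89, 159.46, 346.32])))
45 20 -1 (np.float64(2.9462802108762087), array([ 0.02,  0.93, -0.75,  2.33,  2.57,  0.96,  2.27]), np.float64(1.5184516607402177e-07), array([ 0.11,  0.68, -0.82,  2.22,  2.3 ,  0.65,  2.49]), (array([453.3 , -33.75, 669.68]), array([377.9 , 159.51, 346.34])))
real	0m22.698s
user	0m21.004s
sys	0m0.218s
```

```bash
cat > plan.py <<'E'
from ik import *
import sys
from cell import ctrl
def rows(qs):
    out=[]
    for a,b in zip(qs[:-1],qs[1:]):
        xa,Ma=fk(a,P,S4);xb,Mb=fk(b,P,S4);out.append((*((xb-xa)/10),*np.degrees(R.from_matrix(Mb@Ma.T).as_rotvec())))
    return np.array(out)
if __name__=='__main__':
    q=np.array(ctrl.read_state()['qpos']);print(q)
    M=Mt(np.radians(42),0,-1);x=np.array([520,230,260.])
    r=ik(x,M,np.array([-.59,.79,-.08,2.26,2.43,.75,1.68]),.02);print(r.cost,r.x,fk(r.x,P,S4)[0])
    n=32;qs=[q+(r.x-q)*t for t in np.linspace(0,1,n+1)]
    for qq in qs[::4]:
        X,N,el,wr=fk(qq,P,S4,True);print(X,N[:,0],wr)
    o=rows(qs);print(np.abs(o).max(0),np.linalg.norm(o[:,3:],axis=1).max());print(o.round(1))
E
python3 plan.py
```

```text
[-0.77  0.28  0.73  1.97 -0.38  0.74 -0.04]
8.802125590710526e-05 [-0.7   0.4  -0.09  2.38  2.05  0.64  2.  ] [520. 230. 260.]
[517.04  95.96 321.55] [ 0.24  0.08 -0.97] [428.82  68.94 652.28]
[479.64  64.74 289.05] [ 0.16 -0.1  -0.98] [418.01  97.7  625.22]
[462.21  34.33 273.8 ] [ 0.16 -0.27 -0.95] [403.79 124.23 599.99]
[464.67  14.49 270.37] [ 0.22 -0.4  -0.89] [386.57 148.37 576.75]
[482.38  13.28 272.82] [ 0.33 -0.47 -0.82] [366.73 169.97 555.61]
[507.07  35.62 275.84] [ 0.47 -0.46 -0.75] [344.62 188.89 536.63]
[528.31  82.27 275.59] [ 0.61 -0.37 -0.7 ] [320.55 204.96 519.87]
[535.54 149.6  270.23] [ 0.71 -0.21 -0.68] [294.87 217.98 505.37]
[520. 230. 260.] [ 0.74  0.   -0.67] [267.96 227.71 493.16]
[1.11 2.08 1.   4.29 2.11 7.8 ] 8.81480897452688
[[-1.1 -0.7 -1.  -4.3  1.1  7.2]
 [-1.  -0.8 -0.9 -4.2  1.2  7.3]
 [-0.9 -0.8 -0.7 -4.   1.2  7.4]
 [-0.8 -0.8 -0.6 -3.9  1.3  7.5]
 [-0.6 -0.8 -0.5 -3.8  1.4  7.5]
 [-0.5 -0.8 -0.4 -3.8  1.5  7.6]
 [-0.4 -0.7 -0.3 -3.7  1.6  7.6]
 [-0.2 -0.7 -0.2 -3.6  1.7  7.7]
 [-0.1 -0.6 -0.2 -3.6  1.8  7.7]
 [ 0.  -0.5 -0.1 -3.6  1.9  7.7]
 [ 0.1 -0.5 -0.1 -3.5  1.9  7.7]
 [ 0.2 -0.3 -0.  -3.5  2.   7.7]
 [ 0.3 -0.2  0.  -3.6  2.   7.7]
 [ 0.4 -0.1  0.1 -3.6  2.1  7.7]
 [ 0.5  0.   0.1 -3.6  2.1  7.7]
 [ 0.5  0.2  0.1 -3.6  2.1  7.7]
 [ 0.6  0.3  0.1 -3.7  2.1  7.7]
 [ 0.6  0.5  0.1 -3.7  2.1  7.7]
 [ 0.6  0.6  0.1 -3.8  2.   7.7]
 [ 0.6  0.8  0.1 -3.8  2.   7.7]
 [ 0.6  0.9  0.  -3.9  1.9  7.7]
 [ 0.6  1.1  0.  -3.9  1.8  7.7]
 [ 0.5  1.2 -0.  -4.   1.7  7.7]
 [ 0.4  1.4 -0.1 -4.   1.6  7.7]
 [ 0.4  1.5 -0.1 -4.   1.5  7.7]
 [ 0.2  1.6 -0.1 -4.1  1.3  7.7]
 [ 0.1  1.7 -0.2 -4.1  1.1  7.7]
 [-0.   1.8 -0.2 -4.1  1.   7.7]
 [-0.1  1.9 -0.2 -4.1  0.8  7.7]
 [-0.3  2.  -0.2 -4.   0.6  7.7]
 [-0.5  2.  -0.3 -4.   0.4  7.8]
 [-0.6  2.1 -0.3 -3.9  0.2  7.8]]
```

```bash
sed -i 's/Mt(np.radians(42),0,-1)/Mt(np.radians(42),0,1)/;s/2.43,.75,1.68\]/2.43,.75,-1.3]/;s/n=32/n=20/;s/qs\[::4\]/qs[::5]/' plan.py; python3 plan.py
```

```text
[-0.77  0.28  0.73  1.97 -0.38  0.74 -0.04]
7.245529701065848e-05 [-0.72  0.4  -0.07  2.38  2.06  0.64 -1.15] [520. 230. 260.]
[517.04  95.96 321.55] [ 0.24  0.08 -0.97] [428.82  68.94 652.28]
[463.2   33.63 274.52] [ 0.16 -0.27 -0.95] [403.61 124.07 600.35]
[484.02  12.99 274.13] [ 0.33 -0.47 -0.82] [366.55 169.74 556.12]
[529.53  82.65 276.83] [ 0.61 -0.37 -0.7 ] [320.46 204.8  520.28]
[520. 230. 260.] [ 0.74  0.   -0.67] [267.97 227.75 493.17]
[1.7  3.29 1.52 4.83 2.13 6.43] 6.442446471525878
[[-1.7 -1.2 -1.5 -4.8  2.1  2.7]
 [-1.4 -1.3 -1.2 -4.8  1.7  2.9]
 [-1.1 -1.3 -0.9 -4.8  1.3  3.1]
 [-0.8 -1.3 -0.6 -4.6  0.9  3.4]
 [-0.4 -1.1 -0.4 -4.5  0.5  3.6]
 [-0.1 -1.  -0.2 -4.3  0.2  3.8]
 [ 0.2 -0.7 -0.1 -4.  -0.1  4.1]
 [ 0.5 -0.5  0.  -3.7 -0.4  4.4]
 [ 0.7 -0.1  0.1 -3.4 -0.6  4.6]
 [ 0.9  0.2  0.1 -3.1 -0.8  4.8]
 [ 1.   0.6  0.1 -2.7 -0.9  5.1]
 [ 1.   1.   0.1 -2.3 -1.   5.3]
 [ 1.   1.4  0.1 -1.9 -1.   5.5]
 [ 0.9  1.8  0.  -1.6 -1.   5.7]
 [ 0.7  2.2 -0.1 -1.2 -0.9  5.9]
 [ 0.5  2.5 -0.2 -0.8 -0.8  6. ]
 [ 0.2  2.8 -0.3 -0.5 -0.6  6.2]
 [-0.1  3.  -0.3 -0.2 -0.4  6.3]
 [-0.5  3.2 -0.4  0.1 -0.2  6.4]
 [-1.   3.3 -0.5  0.3  0.   6.4]]
```

Emit:
{"fn": "arm_command", "kwargs": {"series": [[0,-1.7,-1.2,-1.5,-4.8,2.1,2.7],[0,-1.4,-1.3,-1.2,-4.8,1.7,2.9],[0,-1.1,-1.3,-0.9,-4.8,1.3,3.1],[0,-0.8,-1.3,-0.6,-4.6,0.9,3.4],[0,-0.4,-1.1,-0.4,-4.5,0.5,3.6],[0,-0.1,-1.0,-0.2,-4.3,0.2,3.8],[0,0.2,-0.7,-0.1,-4.0,-0.1,4.1],[0,0.5,-0.5,0,-3.7,-0.4,4.4],[0,0.7,-0.1,0.1,-3.4,-0.6,4.6],[0,0.9,0.2,0.1,-3.1,-0.8,4.8]]}}

```text
clock: 8.75
eef_pos: [486.5, 14.6, 275.2]
tool_rot: [0.084, 0.961, -0.954]
force: [0.7, 0.3, -0.2]
width: -0.0
```

```bash
python3 -c "
from h import *
st()"; python3 plan.py|head -8
```

```text
t 8.75 p [486.52  14.62 275.19] F [ 0.69  0.28 -0.15] w -0.015543958400631141 q [-1.2   0.48  0.97  2.18  0.39  0.51 -0.11]
[[ 0.33  0.85  0.4 ]
 [-0.47  0.52 -0.71]
 [-0.82  0.05  0.57]]
[-1.2   0.48  0.97  2.18  0.39  0.51 -0.11]
7.245529701065848e-05 [-0.72  0.4  -0.07  2.38  2.06  0.64 -1.15] [520. 230. 260.]
[475.55  14.04 270.35] [ 0.32 -0.48 -0.82] [362.81 175.15 551.83]
[476.45  15.26 256.96] [ 0.37 -0.52 -0.77] [348.18 190.87 522.68]
[498.82  48.05 251.84] [ 0.5  -0.47 -0.73] [326.69 205.65 503.68]
[522.01 121.05 251.45] [ 0.65 -0.29 -0.7 ] [299.6  218.41 494.25]
[520. 230. 260.] [ 0.74  0.   -0.67] [267.97 227.75 493.17]
[0.54 2.39 0.38 1.79 1.07 3.74] 4.091305108316329
```

```bash
sed -i 's/n=20/n=14/' plan.py;  python3 plan.py|tail -14
```

```text
[[-0.3 -0.2 -0.5 -2.5  1.5  2.8]
 [-0.  -0.  -0.4 -2.3  1.1  3.1]
 [ 0.2  0.2 -0.3 -2.1  0.7  3.4]
 [ 0.4  0.4 -0.2 -1.8  0.3  3.6]
 [ 0.6  0.7 -0.2 -1.5  0.   3.9]
 [ 0.7  1.  -0.1 -1.1 -0.3  4.1]
 [ 0.8  1.3 -0.1 -0.7 -0.5  4.3]
 [ 0.8  1.7 -0.1 -0.3 -0.7  4.5]
 [ 0.7  2.  -0.   0.1 -0.9  4.7]
 [ 0.6  2.3  0.   0.6 -1.   4.9]
 [ 0.4  2.7  0.1  1.  -1.1  5. ]
 [ 0.2  2.9  0.2  1.4 -1.1  5.1]
 [-0.1  3.2  0.3  1.8 -1.   5.2]
 [-0.5  3.4  0.4  2.1 -0.9  5.3]]
```

Emit:
{"fn": "arm_command", "kwargs": {"series": [[0,-0.3,-0.2,-0.5,-2.5,1.5,2.8],[0,0,0,-0.4,-2.3,1.1,3.1],[0,0.2,0.2,-0.3,-2.1,0.7,3.4],[0,0.4,0.4,-0.2,-1.8,0.3,3.6],[0,0.6,0.7,-0.2,-1.5,0,3.9],[0,0.7,1.0,-0.1,-1.1,-0.3,4.1],[0,0.8,1.3,-0.1,-0.7,-0.5,4.3],[0,0.8,1.7,-0.1,-0.3,-0.7,4.5]]}}

```text
clock: 9.42
eef_pos: [515.8, 60.7, 256.0]
tool_rot: [-0.188, 0.811, -0.677]
force: [0.9, -0.8, -0.0]
width: -0.0
```

```bash
python3 -c "
from h import *
st()"; python3 plan.py
```

```text
t 9.4167 p [515.83  60.68 255.99] F [ 0.86 -0.76 -0.05] w -0.033994746636731105 q [-1.31  0.61  1.01  2.29  0.87  0.24 -0.23]
[[ 0.54  0.51  0.67]
 [-0.43  0.85 -0.3 ]
 [-0.73 -0.13  0.68]]
[-1.31  0.61  1.01  2.29  0.87  0.24 -0.23]
7.245529701065848e-05 [-0.72  0.4  -0.07  2.38  2.06  0.64 -1.15] [520. 230. 260.]
[502.23  56.8  249.84] [ 0.52 -0.45 -0.73] [320.92 206.19 500.25]
[488.62  76.27 215.19] [ 0.51 -0.41 -0.76] [313.96 212.77 477.4 ]
[506.47 140.54 221.94] [ 0.63 -0.25 -0.74] [293.04 221.68 478.38]
[0.58 2.52 1.27 2.62 1.99 3.09] 4.5094570753184025
[[-0.6  0.1 -1.1 -0.7  1.9  1.1]
 [-0.4  0.2 -0.9 -0.6  1.5  1.3]
 [-0.3  0.4 -0.7 -0.5  1.1  1.5]
 [-0.1  0.5 -0.5 -0.3  0.7  1.8]
 [ 0.   0.7 -0.3 -0.1  0.3  2. ]
 [ 0.2  0.9 -0.2  0.1 -0.1  2.1]
 [ 0.3  1.1 -0.   0.4 -0.4  2.3]
 [ 0.4  1.3  0.1  0.7 -0.7  2.5]
 [ 0.4  1.5  0.3  1.  -1.1  2.6]
 [ 0.5  1.7  0.5  1.3 -1.3  2.7]
 [ 0.5  1.9  0.6  1.6 -1.6  2.8]
 [ 0.4  2.1  0.8  2.  -1.7  2.9]
 [ 0.3  2.3  1.   2.3 -1.9  3. ]
 [ 0.2  2.5  1.3  2.6 -2.   3.1]]
```

Emit:
{"fn": "arm_command", "kwargs": {"series": [[0,-0.6,0.1,-1.1,-0.7,1.9,1.1],[0,-0.4,0.2,-0.9,-0.6,1.5,1.3],[0,-0.3,0.4,-0.7,-0.5,1.1,1.5],[0,-0.1,0.5,-0.5,-0.3,0.7,1.8],[0,0,0.7,-0.3,-0.1,0.3,2.0],[0,0.2,0.9,-0.2,0.1,-0.1,2.1],[0,0.3,1.1,0,0.4,-0.4,2.3]]}}

```text
clock: 10.0
eef_pos: [506.7, 99.2, 219.1]
tool_rot: [-0.303, 0.86, -0.553]
force: [0.3, -0.5, -0.7]
width: -0.1
```

```bash
python3 -c "
from h import *
st()"; python3 plan.py
```

```text
t 10.0 p [506.7   99.22 219.09] F [ 0.34 -0.53 -0.75] w -0.05791372984917945 q [-1.23  0.58  0.8   2.34  1.37  0.24 -0.59]
[[ 0.56  0.31  0.77]
 [-0.34  0.93 -0.13]
 [-0.76 -0.19  0.62]]
[-1.23  0.58  0.8   2.34  1.37  0.24 -0.59]
7.245529701065848e-05 [-0.72  0.4  -0.07  2.38  2.06  0.64 -1.15] [520. 230. 260.]
[492.6   95.63 214.68] [ 0.54 -0.36 -0.76] [306.66 214.93 477.53]
[493.23 120.25 204.46] [ 0.57 -0.3  -0.77] [300.01 219.24 470.47]
[507.96 171.33 222.45] [ 0.66 -0.16 -0.74] [285.17 224.34 478.28]
[0.35 1.59 1.15 1.89 1.71 1.75] 3.0876948296384565
[[-0.1  0.3 -0.4 -0.1  0.5  0.9]
 [-0.1  0.4 -0.3 -0.   0.3  1. ]
 [ 0.   0.5 -0.2  0.1  0.1  1.1]
 [ 0.1  0.6 -0.1  0.3 -0.1  1.2]
 [ 0.2  0.7  0.   0.4 -0.3  1.3]
 [ 0.2  0.8  0.1  0.6 -0.5  1.3]
 [ 0.3  0.9  0.2  0.7 -0.7  1.4]
 [ 0.3  1.   0.4  0.9 -0.9  1.5]
 [ 0.3  1.1  0.5  1.  -1.1  1.5]
 [ 0.3  1.2  0.6  1.2 -1.2  1.6]
 [ 0.3  1.3  0.7  1.4 -1.4  1.6]
 [ 0.3  1.4  0.9  1.6 -1.5  1.7]
 [ 0.3  1.5  1.   1.7 -1.6  1.7]
 [ 0.2  1.6  1.1  1.9 -1.7  1.7]]
```

q5 is coming round as planned; send the rest at double stride.

Emit:
{"fn": "arm_command", "kwargs": {"series": [[0,-0.2,0.7,-0.7,-0.1,0.8,1.9],[0,0.1,1.1,-0.3,0.4,0,2.3],[0,0.4,1.5,0.1,1.0,-0.8,2.6],[0,0.6,1.9,0.6,1.6,-1.6,2.9],[0,0.6,2.3,1.1,2.2,-2.3,3.1],[0,0.6,2.7,1.6,3.0,-2.9,3.3],[0,0.5,3.1,2.1,3.6,-3.3,3.4],[0,0,0,0,0,0,0]]}}

```text
clock: 10.67
eef_pos: [532.6, 235.6, 266.7]
tool_rot: [0.038, 0.724, 0.04]
force: [0.4, -0.3, -0.1]
width: 0.2
```

```bash
python3 -c "
from h import *
st()
for c in('side','top'): snap(c,c+'4')"
```

```text
t 10.6667 p [532.6  235.62 266.73] F [ 0.37 -0.32 -0.07] w 0.17208823130362344 q [-1.02  0.41  0.34  2.39  2.23  0.49 -1.33]
[[ 0.75 -0.01  0.66]
 [ 0.03  1.   -0.01]
 [-0.66  0.03  0.75]]
```

View pics/side4.png

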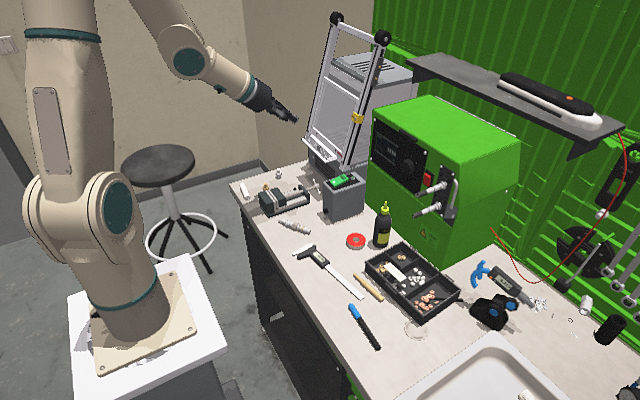

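Emit:
{"fn": "arm_command", "kwargs": {"series": [[0,0.6,0.5,-3.5,0,0,0],[0,0.6,0.5,-3.5,0,0,0],[0,0,0,-3.5,0,0,0],[0,0,0,-3.0,0,0,0],[0,0,0,-2.3,0,0,0],[0,0,0,0,0,0,0]]}}

```text
clock: 11.27
eef_pos: [542.7, 238.8, 100.1]
tool_rot: [0.02, 0.736, 0.017]
force: [-0.0, -0.1, -0.9]
width: -0.1
```

```bash
python3 -c "
from h import *
st()
for c in('side','top'): 
    im=snap(c,c+'5');a=im[100:230,230:400] if c=='side' else im[90:220,150:320]
    cv2.imwrite('pics/%s5c.png'%c,cv2.resize(a,None,fx=4.5,fy=4.5,interpolation=cv2.INTER_CUBIC))"
```

```text
t 11.2667 p [542.73 238.78 100.09] F [-0.05 -0.07 -0.93] w -0.13260906810520823 q [-0.83  0.83  0.09  2.43  2.51  0.89 -1.76]
[[ 0.74 -0.    0.67]
 [ 0.01  1.   -0.01]
 [-0.67  0.01  0.74]]
```

View pics/side5c.png

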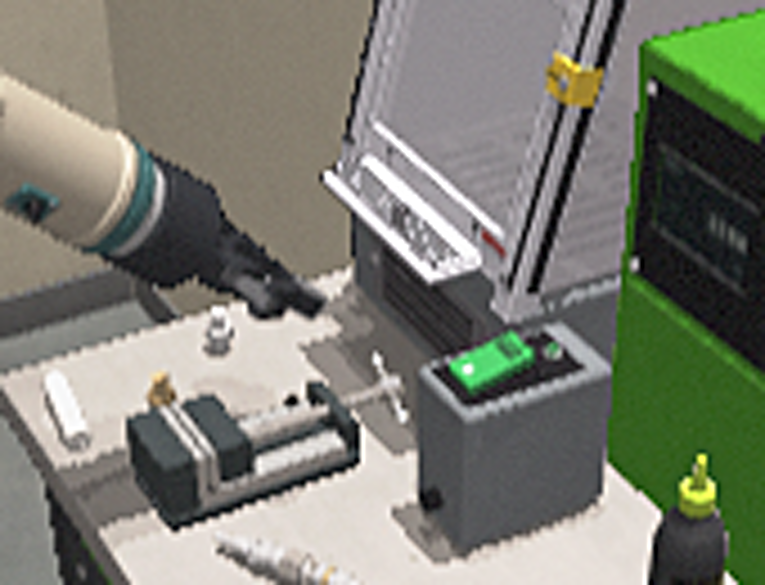

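View pics/top5c.png

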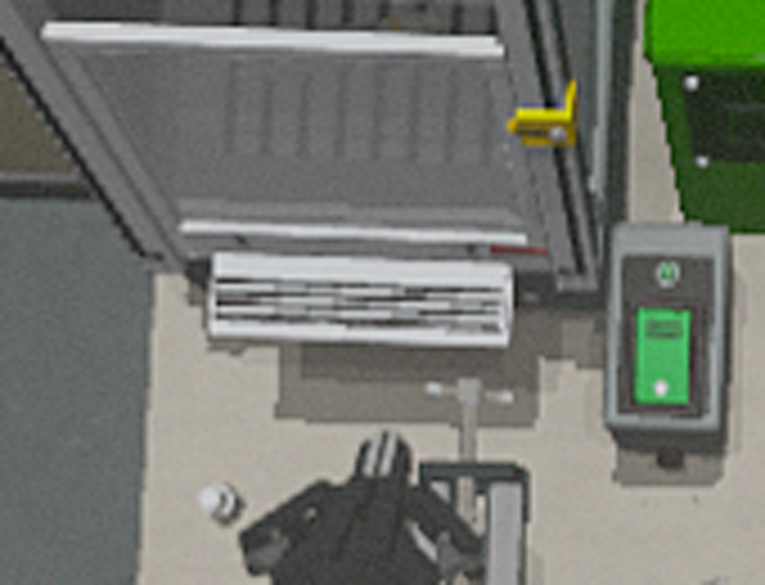

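Emit:
{"fn": "arm_command", "kwargs": {"series": [[0,2.5,0.2,0.2,0,0,0],[0,2.0,0.2,0.1,0,0,0],[0,0.8,0,0.1,0,0,0],[0,0,0,0,0,0,0]]}}

```text
clock: 11.7
eef_pos: [600.2, 244.7, 114.1]
tool_rot: [0.034, 0.721, 0.025]
force: [0.3, -1.1, 0.9]
width: -0.1
```

Emit:
{"fn": "arm_command", "kwargs": {"series": [[0,0,0,0.4,0,0,0],[0,0,0,0.4,0,0,0],[0,0,0,0,0,0,0]]}}

```text
clock: 11.95
eef_pos: [596.5, 245.2, 119.8]
tool_rot: [0.032, 0.727, 0.027]
force: [-0.2, 0.2, -1.0]
width: 0.1
```

Emit:
{"fn": "arm_command", "kwargs": {"series": [[0,0.1,0,0.4,0,0,0],[0,0.1,0,0.4,0,0,0],[0,0,0,0,0,0,0]]}}

```text
clock: 12.2
eef_pos: [598.8, 245.2, 127.0]
tool_rot: [0.032, 0.728, 0.027]
force: [-3.1, 0.2, -0.6]
width: -0.0
```

```bash
python3 -c "
from h import *
st()
for c in('side','top'): 
    im=snap(c,c+'6');a=im[100:230,230:400] if c=='side' else im[90:220,150:320]
    cv2.imwrite('pics/%s6c.png'%c,cv2.resize(a,None,fx=4.5,fy=4.5,interpolation=cv2.INTER_CUBIC))"
```

```text
t 12.2 p [598.8  245.17 127.04] F [-3.14  0.16 -0.59] w -0.03787632873333028 q [-0.78  0.77  0.14  2.31  2.53  0.73 -1.66]
[[ 0.75 -0.01  0.67]
 [ 0.02  1.   -0.01]
 [-0.67  0.02  0.75]]
```

View pics/side6c.png

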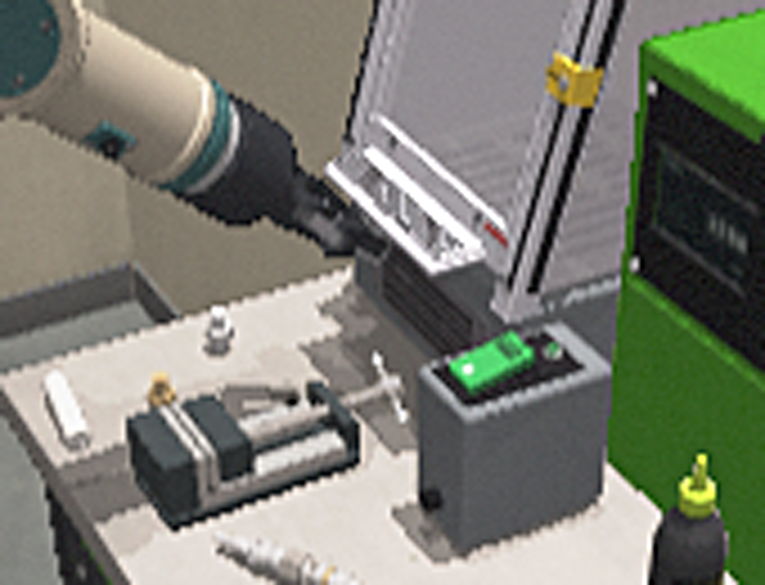

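Emit:
{"fn": "arm_command", "kwargs": {"series": [[0,0.25,0,0.9,0,0,0],[0,0.25,0,0.9,0,0,0],[0,0.25,0,0.9,0,0,0],[0,0.25,0,0.9,0,0,0],[0,0.25,0,0.9,0,0,0],[0,0.25,0,0.9,0,0,0],[0,0,0,0,0,0,0]]}}

```text
clock: 12.88
eef_pos: [615.1, 244.9, 182.3]
tool_rot: [0.033, 0.725, 0.026]
force: [0.6, -0.2, 0.2]
width: -0.1
```

```bash
cat > look.py <<'E'
from h import *
import sys
n=sys.argv[1]
st()
for c in('side','top'):
    im=snap(c,c+n);a=im[80:190,290:390] if c=='side' else im[90:180,190:310]
    cv2.imwrite('pics/%s%sc.png'%(c,n),cv2.resize(a,None,fx=5,fy=5,interpolation=cv2.INTER_CUBIC))
    hsv=cv2.cvtColor(im,cv2.COLOR_BGR2HSV)
    red=((hsv[...,0]<8)|(hsv[...,0]>172))&(hsv[...,1]>90)&(hsv[...,2]>50)
    roi=np.zeros_like(red); 
    if c=='side': roi[80:170,320:350]=1
    else: roi[90:165,240:285]=1
    y,x=np.nonzero(red&roi); print(c,'red n',len(x), (x.min(),x.max(),y.min(),y.max(),x.mean(),y.mean()) if len(x) else '')
    yel=(hsv[...,0]>18)&(hsv[...,0]<33)&(hsv[...,1]>130)&(hsv[...,2]>90)
    roi=np.zeros_like(red); 
    if c=='side': roi[100:135,340:372]=1
    else: roi[100:130,250:285]=1
    y,x=np.nonzero(yel&roi); print(c,'yel',len(x),x.min(),x.max(),y[x<x.min()+2].mean())
E
python3 look.py 7
```

```text
t 12.8833 p [615.1  244.9  182.27] F [ 0.65 -0.18  0.19] w -0.07977925627045097 q [-0.81  0.65  0.22  2.27  2.48  0.58 -1.55]
[[ 0.75 -0.    0.66]
 [ 0.02  1.   -0.02]
 [-0.66  0.02  0.75]]
side red n 8 (np.int64(343), np.int64(347), np.int64(132), np.int64(136), np.float64(345.25), np.float64(133.875))
side yel 92 352 369 116.875
top red n 22 (np.int64(255), np.int64(267), np.int64(130), np.int64(131), np.float64(260.5), np.float64(130.5909090909091))
top yel 94 263 277 117.5
```

View pics/side7c.png

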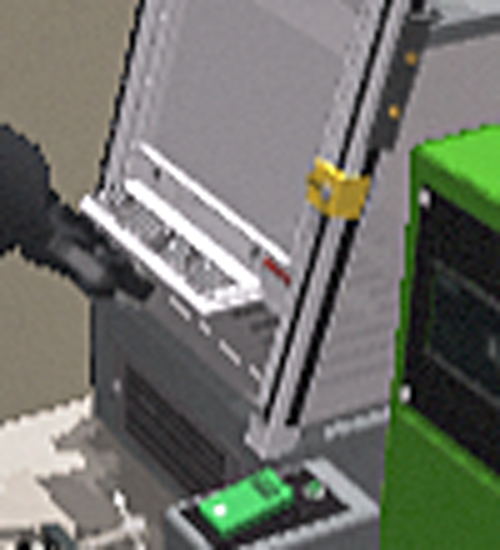

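View pics/top7c.png

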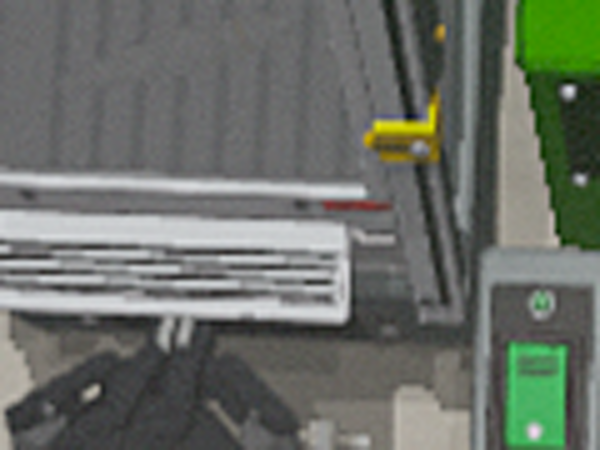

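```bash
cat > lv.py <<'E'
from h import *
np.set_printoptions(precision=1,suppress=True)
u=np.array([.2588,0,.9659])
def lev(sr,tr,si,ti):
    a,ea=tri(sr,tr);b,eb=tri(si,ti);print('red',a,ea,'idx',b,eb,'diff',b-a,'along',(b-a)@u,'normal',(b-a)@[.9659,0,-.2588])
if __name__=='__main__':
    A=lambda x,y:np.array([x/5+290,y/5+80]);B=lambda x,y:np.array([x/5+190,y/5+90])
    lev(A(290,283),B(390,207),A(308,175),B(365,139))
    lev(A(290,283),B(390,207),A(309,182),B(365,139))
E
python3 lv.py; python3 -c "
import cv2
for c,(r0,r1,c0,c1) in {'side':(105,145,330,380),'top':(105,140,245,290)}.items():
    im=cv2.imread('pics/%s7.png'%c)[r0:r1,c0:c1]; cv2.imwrite('pics/%s7z.png'%c,cv2.resize(im,None,fx=14,fy=14,interpolation=cv2.INTER_NEAREST))"
```

```text
red [655.4 147.3 225.2] 0.4838890202543098 idx [665.5 149.3 289.7] 0.7436748109307132 diff [10.1  2.  64.5] along 64.94811414087563 normal -6.992598440635882
red [655.4 147.3 225.2] 0.4838890202543098 idx [667.  150.1 284.7] 0.7442854990762271 diff [11.6  2.8 59.6] along 60.55573628771048 normal -4.233992646672384
```

View pics/side7z.png

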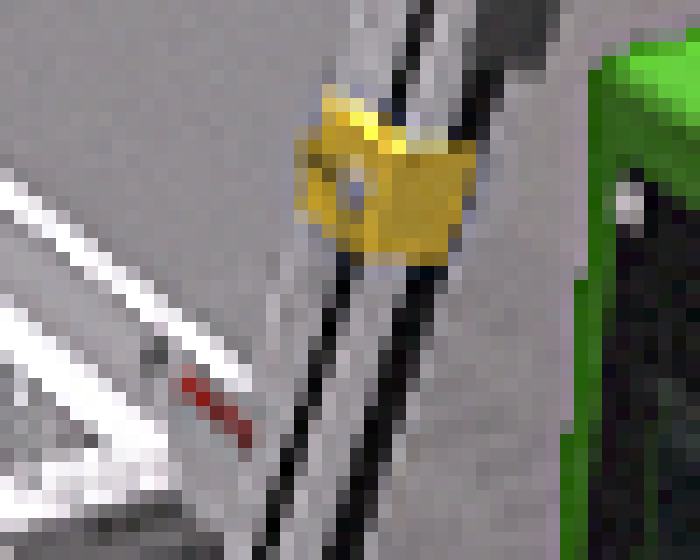

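View pics/top7z.png

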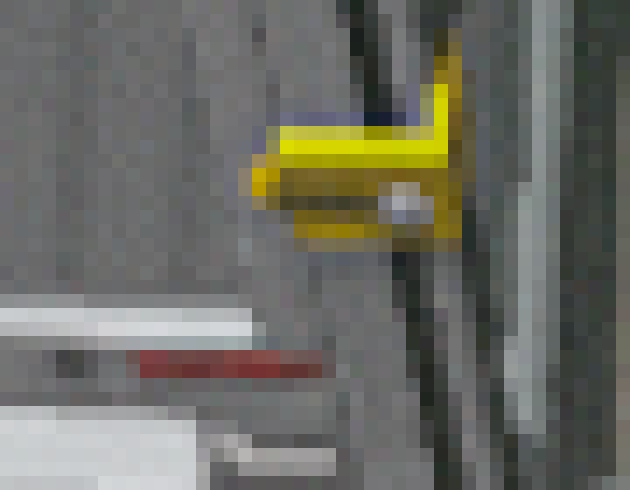

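```bash
python3 -c "
from lv import *
lev((347.8,136.2),(267.9,131),(351.5,118.6),(263,117.9))
lev((347.8,136.2),(267.9,131),(352,117.6),(263.2,117.7))
a,_=tri((347.8,136.2),(267.9,131));print(a)
for s in(50,55,60,65):
  p=a+s*u; print(s,proj('side',p),proj('top',p))
"
```

```text
red [655.5 147.6 226.4] 0.9373872953831892 idx [668.4 151.7 277.1] 1.3989287686308671 diff [12.9  4.  50.7] along 52.368226991097295 normal -0.6282598924164174
red [655.5 147.6 226.4] 0.9373872953831892 idx [668.3 150.4 280.6] 0.8747752956926433 diff [12.8  2.8 54.3] along 55.74383664561742 normal -1.6332005122329547
[655.5 147.6 226.4]
50 [352.8 119.9] [264.7 119. ]
55 [353.3 118.2] [264.4 117.7]
60 [353.8 116.5] [264.1 116.3]
65 [354.3 114.8] [263.8 115. ]
```

Emit:
{"fn": "arm_command", "kwargs": {"series": [[0,0.15,0,0.6,0,0,0],[0,0.18,0,0.7,0,0,0],[0,0.18,0,0.7,0,0,0],[0,0.18,0,0.7,0,0,0],[0,0.18,0,0.7,0,0,0],[0,0.1,0,0.4,0,0,0],[0,0.05,0,0.2,0,0,0],[0,0,0,0,0,0,0]]}}

```text
clock: 13.65
eef_pos: [625.2, 244.9, 221.9]
tool_rot: [0.032, 0.725, 0.026]
force: [-0.3, 0.2, -0.2]
width: -0.2
```

```bash
python3 look.py 8; python3 -c "
import cv2
for c,(r0,r1,c0,c1) in {'side':(105,145,330,380),'top':(105,140,245,290)}.items():
    im=cv2.imread('pics/%s8.png'%c)[r0:r1,c0:c1]; cv2.imwrite('pics/%s8z.png'%c,cv2.resize(im,None,fx=14,fy=14,interpolation=cv2.INTER_NEAREST))"
```

```text
t 13.65 p [625.17 244.87 221.95] F [-0.29  0.17 -0.16] w -0.18341104101746789 q [-0.85  0.58  0.3   2.22  2.42  0.46 -1.46]
[[ 0.75 -0.    0.66]
 [ 0.02  1.   -0.02]
 [-0.66  0.02  0.75]]
side red n 5 (np.int64(346), np.int64(349), np.int64(119), np.int64(121), np.float64(347.4), np.float64(119.8))
side yel 71 352 368 116.66666666666667
top red n 22 (np.int64(252), np.int64(264), np.int64(120), np.int64(121), np.float64(257.3636363636364), np.float64(120.5909090909091))
top yel 91 263 280 117.2
```

View pics/side8z.png

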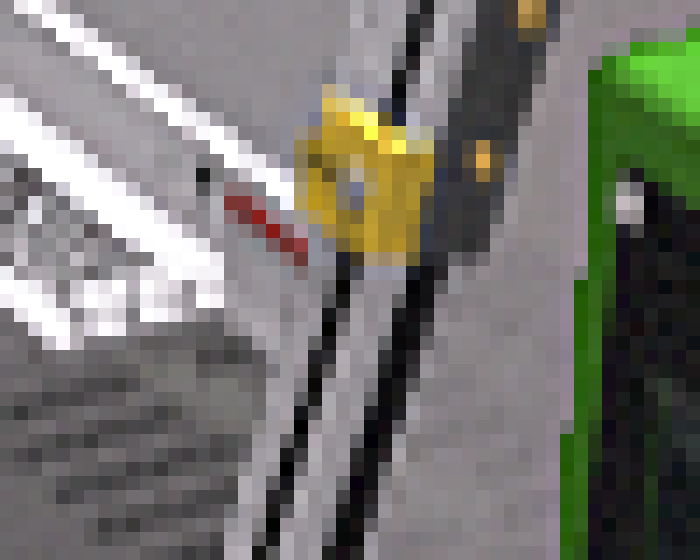

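View pics/top8z.png

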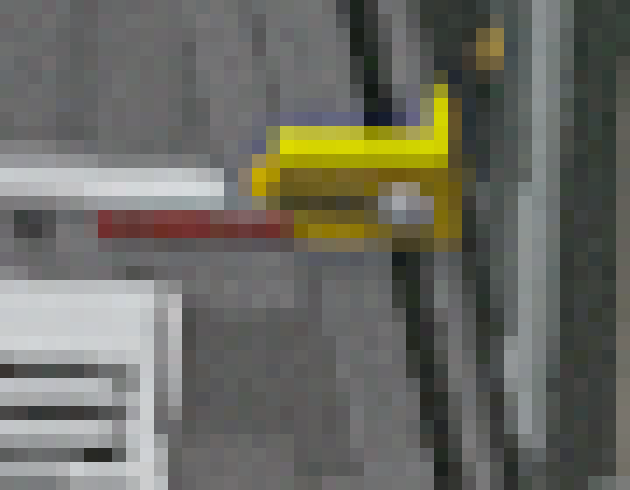

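```bash
python3 -c "
from lv import *
for t in((351.5,118.6),(351.6,117.8)):
  lev((351.8,123.2),(265.5,121),t,(263,117.7))
a,_=tri((351.8,123.2),(265.5,121))
for s in(0,8,10,12,14):
  for dy in (0,-30):
    p=a+s*u+[0,-dy,0]; print(s,dy,(proj('side',p)-[330,105])*14,(proj('top',p)-[245,105])*14)
"; python3 - <<'E'
from h import *
for c in('side','top'):
    for l in('index_tip','sash_line','index'):
        print(c,l,[(np.array(r['centre']).round(1),round(r['conf'],2)) for r in ctrl.spot_in(l,c)][:2])
E
```

```text
red [666.5 147.7 264.9] 0.6259875277421543 idx [668.7 151.8 277. ] 1.5481859234843682 diff [ 2.2  4.1 12.2] along 12.317515783317221 normal -1.0039111020719642
red [666.5 147.7 264.9] 0.6259875277421543 idx [668.1 151.2 279.8] 1.292192809057724 diff [ 1.6  3.5 15. ] along 14.87115637494935 normal -2.300671359675425
0 0 [308.8 254.2] [284.5 228.3]
0 -30 [227.6 195.9] [ 84.3 224.2]
8 0 [319.4 217.1] [277.7 199.2]
8 -30 [237.7 159.3] [ 75.6 195.1]
10 0 [322.1 207.8] [276.  191.9]
10 -30 [240.3 150.1] [ 73.4 187.7]
12 0 [324.7 198.5] [274.2 184.5]
12 -30 [242.8 140.9] [ 71.2 180.3]
14 0 [327.4 189.1] [272.5 177.1]
14 -30 [245.4 131.7] [ 69.  172.9]
side index_tip []
side sash_line [(array([687. , 236.7, 331.6]), 0.67)]
side index [(array([662.4, 125.4, 289. ]), 0.5)]
top index_tip [(array([ 505.6, -196. ,   10.5]), 0.52), (array([664. , 132.3, 289.1]), 0.41)]
top sash_line [(array([688.3, 246.5, 331. ]), 0.84)]
top index [(array([664.7, 133.9, 292.8]), 0.67), (array([565.2, -45. ,  11.5]), 0.24)]
```

Emit:
{"fn": "arm_command", "kwargs": {"series": [[0,0.1,0,0.4,0,0,0],[0,0.1,0,0.4,0,0,0],[0,0,0,0,0,0,0]]}}

```text
clock: 14.3
eef_pos: [626.8, 244.9, 229.4]
tool_rot: [0.032, 0.727, 0.026]
force: [-2.6, 0.3, 0.3]
width: 0.1
```

```bash
cat > z.py <<'E'
import cv2,sys
n=sys.argv[1]
for c,(r0,r1,c0,c1) in {'side':(105,145,330,380),'top':(105,140,245,290)}.items():
    im=cv2.imread('pics/%s%s.png'%(c,n))[r0:r1,c0:c1]; cv2.imwrite('pics/%s%sz.png'%(c,n),cv2.resize(im,None,fx=14,fy=14,interpolation=cv2.INTER_NEAREST))
E
python3 look.py 9; python3 z.py 9
```

```text
t 14.3 p [626.78 244.94 229.35] F [-2.61  0.26  0.3 ] w 0.1431392675755184 q [-0.86  0.57  0.32  2.21  2.41  0.43 -1.44]
[[ 0.75 -0.    0.66]
 [ 0.02  1.   -0.01]
 [-0.66  0.02  0.75]]
side red n 5 (np.int64(347), np.int64(349), np.int64(116), np.int64(118), np.float64(347.8), np.float64(117.2))
side yel 72 352 367 116.93333333333334
top red n 16 (np.int64(252), np.int64(261), np.int64(118), np.int64(119), np.float64(255.9375), np.float64(118.625))
top yel 99 263 280 117.71428571428571
```

View pics/side9z.png

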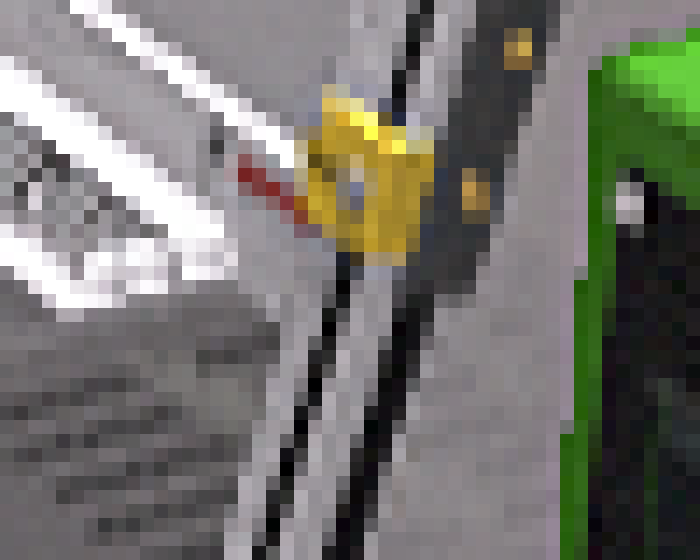

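View pics/top9z.png

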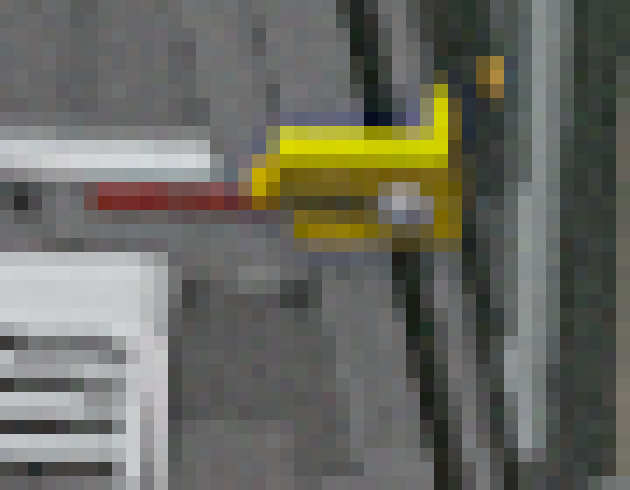

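```bash
python3 -c "
from lv import *
s=lambda x,y:(330+x/14,105+y/14)
t=lambda x,y:(245+x/14,105+y/14)
for sy in(165,178,190):
 for ty in (178,190,203):
  print(sy,ty,end=' ');lev(s(302,220),t(255,199),s(298,sy),t(257,ty))
print(tri(s(240,165),t(98,199)))
for v in((0,0,0),(-9.66,0,2.59),(2.59,0,9.66),(0,10,0)):
  p=np.array([668,150,276])+v;print(v,(proj('side',p)-[330,105])*14,(proj('top',p)-[245,105])*14)
"
```

```text
165 178 red [668.4 151.8 270.4] 0.7864139501830891 idx [666.5 150.  283.9] 1.6383718808327785 diff [-1.9 -1.8 13.6] along 12.6008052741139 normal -5.339066237944043
165 190 red [668.4 151.8 270.4] 0.7864139501830891 idx [665.3 149.5 284.3] 1.0045789325373562 diff [-3.1 -2.3 13.9] along 12.62611399917792 normal -6.613202204539723
165 203 red [668.4 151.8 270.4] 0.7864139501830891 idx [663.9 149.  284.7] 0.31897324637111524 diff [-4.4 -2.8 14.3] along 12.659139597237356 normal -7.9972997269390484
178 178 red [668.4 151.8 270.4] 0.7864139501830891 idx [667.3 150.6 280.7] 1.7984879651768324 diff [-1.1 -1.2 10.3] along 9.660919113031554 normal -3.684169627497391
178 190 red [668.4 151.8 270.4] 0.7864139501830891 idx [666.1 150.1 281. ] 1.161743898712416 diff [-2.3 -1.7 10.6] along 9.688425605218718 normal -4.964231152449174
178 203 red [668.4 151.8 270.4] 0.7864139501830891 idx [664.8 149.6 281.4] 0.47295355007952367 diff [-3.6 -2.2 11. ] along 9.723890923522848 normal -6.354787608866194
190 178 red [668.4 151.8 270.4] 0.7864139501830891 idx [668.1 151.1 277.6] 1.9471058098936282 diff [-0.3 -0.7  7.3] along 6.933482505538548 normal -2.14896034237779
190 190 red [668.4 151.8 270.4] 0.7864139501830891 idx [666.9 150.7 278. ] 1.3076208431120904 diff [-1.5 -1.2  7.6] along 6.963035663466256 normal -3.434519827488339
190 203 red [668.4 151.8 270.4] 0.7864139501830891 idx [665.5 150.2 278.4] 0.6158727207478023 diff [-2.9 -1.7  8. ] along 7.00077321925104 normal -4.83106944925946
(array([667.5, 174.5, 273. ]), np.float64(0.3799162453047984))
(0, 0, 0) [311.5 197.8] [258.6 195.9]
(-9.66, 0, 2.59) [272.3 196.8] [253.7 254.8]
(2.59, 0, 9.66) [324.9 150.9] [249.7 158.5]
(0, 10, 0) [284.  178.4] [191.  194.5]
```

```bash
python3 - <<'E'
import cv2,numpy as np
for c,(r0,r1,c0,c1) in {'side':(108,128,346,370),'top':(110,126,258,282)}.items():
    im=np.mean([cv2.imread(f'pics/{c}{n}.png').astype(float)[r0:r1,c0:c1] for n in '0567'],0).astype(np.uint8)
    im=cv2.resize(im,None,fx=28,fy=28,interpolation=cv2.INTER_CUBIC)
    for k in range(0,im.shape[1],56): cv2.line(im,(k,0),(k,6),(0,0,255),1)
    for k in range(0,im.shape[0],56): cv2.line(im,(0,k),(6,k),(0,0,255),1)
    cv2.imwrite(f'pics/br_{c}.png',im)
E
```

```text
(no output)
```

View pics/br_side.png

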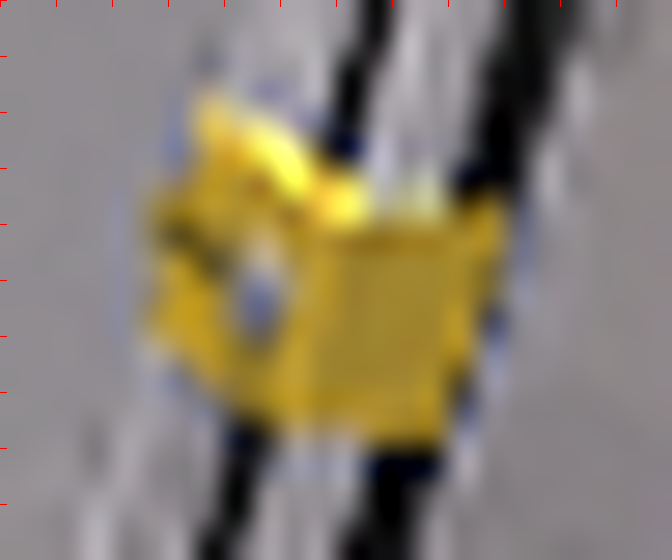

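View pics/br_top.png

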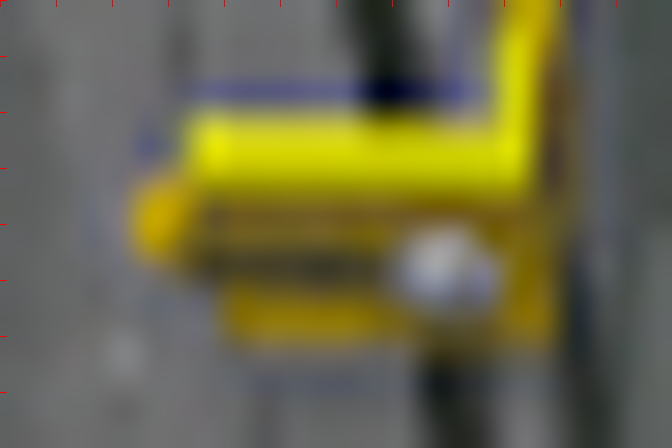

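```bash
cat > lvl.py <<'E'
from h import *
from scipy.optimize import fsolve
import sys
np.set_printoptions(precision=2,suppress=True)
U=np.array([.2588,0,.9659]);N=np.array([.9659,0,-.2588]);yaw=np.radians(-1.5)
Rz=R.from_euler('z',yaw).as_matrix();U=Rz@U;N=Rz@N;Y=Rz@np.array([0,1.,0]);O=np.array([655.,147.6,226.4])
def solve(ls,lt,dy):
    # ls,lt: (point,dir)
    def f(v):
        p=O+dy*Y+v[0]*U+v[1]*N;o=[]
        for c,(q,d) in(('side',ls),('top',lt)):
            r=proj(c,p)-q;o.append(r[0]*d[1]-r[1]*d[0])
        return o
    return fsolve(f,[40,0])
def line(im,r0,r1,c0,c1,dirn):
    a=im[r0:r1,c0:c1].astype(float);w=a[...,2]-.5*(a[...,0]+a[...,1]);w=np.clip(w-12,0,None)
    # drop yellow
    yl=(a[...,1]-a[...,0]>25);w[yl]=0
    yy,xx=np.mgrid[r0:r1,c0:c1];q=np.array([(w*xx).sum(),(w*yy).sum()])/w.sum();return q,w.sum()
def run(n,sroi,troi):
    s=cv2.imread(f'pics/side{n}.png');t=cv2.imread(f'pics/top{n}.png')
    ds=proj('side',O-10*Y)-proj('side',O);dt=proj('top',O-10*Y)-proj('top',O);ds/=np.linalg.norm(ds);dt/=np.linalg.norm(dt)
    qs,ws=line(s,*sroi,0);qt,wt=line(t,*troi,0)
    r=solve((qs,ds),(qt,dt),10);print(n,'red',qs,ws,qt,wt,'along,normal',r)
    d=solve((np.array([346+200/28-.5,108+245/28-.5]),ds),(np.array([258+280/28,110+262/28-.5]),dt),-2);print('pointer',d,'to go',(d-r)[0])
if __name__=='__main__':
    n=sys.argv[1];a=[int(v) for v in sys.argv[2:]];run(n,a[:4],a[4:])
E
python3 lvl.py 7 128 140 340 350 127 134 252 271
python3 lvl.py 8 116 126 344 354 118 124 249 268
python3 lvl.py 9 114 123 344 352 116 122 249 264
```

```text
7 red [344.66 133.38] 573.0 [260.49 130.56] 967.5 along,normal [-1.43  2.72]
pointer [61.91 -6.13] to go 63.334807646138245
8 red [348.58 120.62] 624.0 [258.35 120.57] 1119.5 along,normal [38.6  3.1]
pointer [61.91 -6.13] to go 23.304798331436764
9 red [348.8  118.04] 498.5 [256.14 118.63] 975.0 along,normal [45.25  3.43]
pointer [61.91 -6.13] to go 16.65270464692874
```

Emit:
{"fn": "arm_command", "kwargs": {"series": [[0,0.1,0,0.4,0,0,0],[0,0.1,0,0.4,0,0,0],[0,0.1,0,0.4,0,0,0],[0,0,0,0,0,0,0],[0,0,0,0,0,0,0]]}}

```text
clock: 14.82
eef_pos: [630.3, 245.1, 241.8]
tool_rot: [0.032, 0.725, 0.026]
force: [-0.3, 0.3, -0.4]
width: 0.1
```

```bash
python3 look.py 10; python3 z.py 10; python3 lvl.py 10 108 119 344 354 112 118 246 262;python3 lvl.py 0 144 160 332 344 142 150 256 274
python3 - <<'E'
import cv2
a=cv2.imread('pics/side10z.png');b=cv2.imread('pics/top10z.png')
cv2.imwrite('pics/both10.png',cv2.hconcat([a[:400,:380],b[:400,:400]]))
E
```

```text
t 14.8167 p [630.29 245.05 241.84] F [-0.28  0.29 -0.43] w 0.14954886169991077 q [-0.88  0.55  0.35  2.2   2.38  0.4  -1.4 ]
[[ 0.75 -0.    0.66]
 [ 0.02  1.   -0.02]
 [-0.66  0.02  0.75]]
side red n 2 (np.int64(348), np.int64(349), np.int64(112), np.int64(113), np.float64(348.5), np.float64(112.5))
side yel 68 351 365 117.71428571428571
top red n 17 (np.int64(251), np.int64(262), np.int64(115), np.int64(116), np.float64(257.2352941176471), np.float64(115.41176470588235))
top yel 97 263 280 116.83333333333333
10 red [349.57 113.13] 370.0 [256.36 115.45] 785.0 along,normal [59.47  2.14]
pointer [61.91 -6.13] to go 2.430532456217385
0 red [339.03 153.41] 555.0 [264.72 145.07] 445.5 along,normal [-66.24   2.16]
pointer [61.91 -6.13] to go 128.14576883424016
```

View pics/both10.png

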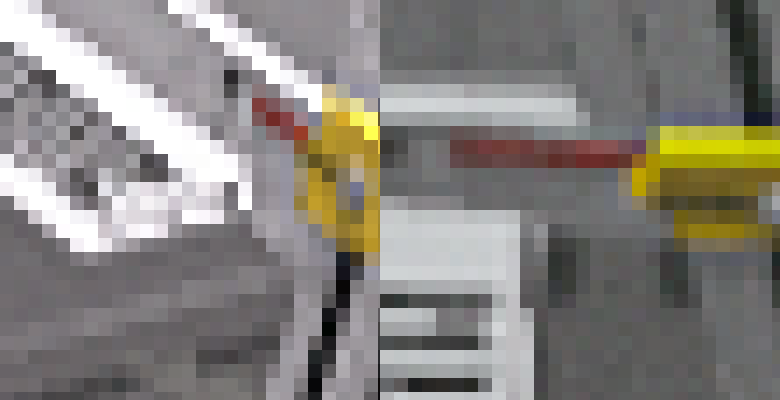

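```bash
python3 - <<'E'
import cv2,numpy as np
for c,(r0,r1,c0,c1) in {'side':(110,124,350,358),'top':(112,124,262,278)}.items():
    im=np.mean([cv2.imread(f'pics/{c}{n}.png').astype(float)[r0:r1,c0:c1] for n in ['0','5','6','7','8','9','10']],0)
    g=im[...,1]+im[...,2]-im[...,0]
    print(c,'cols',c0);
    for i,r in enumerate(g.astype(int)): print(r0+i,r)
E
```

```text
side cols 350
110 [154 151 136 114 149 147 152 163]
111 [148 152 149 223 191 125 142 146]
112 [137 134 145 319 297 293 175  75]
113 [133 133 108 273 345 401 370 143]
114 [136 163 175 293 277 276 429 344]
115 [151 194 235 284 273 277 259 371]
116 [150 176 143 201 225 254 269 280]
117 [141 194 264 146 156 195 232 290]
118 [147 188 296 258 130  92 223 284]
119 [145 225 310 278 153  92 259 272]
120 [138 180 245 295 211 181 291 251]
121 [137 140 117 221 220 255 298 252]
122 [139 145 126 114 156 224 295 259]
123 [148 141 133 126  17  80 200 185]
top cols 262
112 [109 107  89 106 101 101  99 108  89  31  38  75  82 185 414 162]
113 [109 102  85  85  73  72  72  77  65  -2   3  41  64 176 418 158]
114 [109  91 163 331 318 314 314 317 311 278 279 253 239 289 411 152]
115 [101  76 200 437 426 424 424 427 426 407 408 410 415 421 413 119]
116 [116 203 285 319 316 318 321 320 322 324 323 326 330 336 316 118]
117 [157 358 310 172 182 182 185 182 183 184 184 186 192 197 194 146]
118 [153 336 227 155 167 165 167 167 176 194 153 163 159 186 204 166]
119 [115 168 150  97  98  96  89  77  88 101 116 157 135 133 209 171]
120 [106 100 107 101 184 170 163 148 155 138 110 105  89 108 219 182]
121 [107 101 100 114 215 248 255 256 252 211 174 120 117 143 223 197]
122 [113 103  99  95 117 139 141 146 141 121 121  97  98 115 137 125]
123 [110 107 106  94  86  79  82  79  79  85  81  28  42  62  91  81]
```

```bash
sed -i 's#np.array(\[346+200/28-.5,108+245/28-.5\])#np.array([352.5,116.4])#;s#110+262/28-.5#119.1#' lvl.py; python3 lvl.py 10 108 119 344 354 112 118 246 262; python3 lvl.py 7 128 140 340 350 127 134 252 271
```

```text
10 red [349.57 113.13] 370.0 [256.36 115.45] 785.0 along,normal [59.47  2.14]
pointer [61.4  -6.39] to go 1.9274010198849112
7 red [344.66 133.38] 573.0 [260.49 130.56] 967.5 along,normal [-1.43  2.72]
pointer [61.4  -6.39] to go 62.83167620980577
```

Emit:
{"fn": "arm_command", "kwargs": {"series": [[0,0.05,0,0.2,0,0,0],[0,0,0,0,0,0,0],[0,0,0,0,0,0,0]]}}

```text
clock: 15.17
eef_pos: [630.2, 245.1, 242.8]
tool_rot: [0.032, 0.727, 0.026]
force: [-0.7, 0.7, -1.0]
width: -0.1
```

```bash
for n in 11 12 13; do python3 look.py $n|head -1; python3 lvl.py $n 107 118 344 352 112 118 246 262; done
```

```text
t 15.1667 p [630.21 245.06 242.8 ] F [-0.73  0.73 -1.01] w -0.08093013445497343 q [-0.89  0.55  0.36  2.2   2.38  0.39 -1.4 ]
11 red [349.26 112.68] 337.5 [255.67 115.11] 587.5 along,normal [59.63  2.76]
pointer [61.4  -6.39] to go 1.7764102753399271
t 15.2667 p [630.21 244.98 242.81] F [-0.73  0.09 -0.53] w 0.1641892066832299 q [-0.89  0.55  0.36  2.2   2.38  0.39 -1.4 ]
12 red [349.24 112.66] 334.5 [255.74 115.12] 582.5 along,normal [59.66  2.72]
pointer [61.4  -6.39] to go 1.7408128180219862
t 15.3667 p [630.21 245.01 242.79] F [-0.13  0.08 -0.53] w 0.26642129838317097 q [-0.89  0.55  0.36  2.2   2.38  0.39 -1.4 ]
13 red [349.25 112.67] 332.5 [255.67 115.1 ] 611.5 along,normal [59.61  2.8 ]
pointer [61.4  -6.39] to go 1.796540357161966
```

Emit:
{"fn": "arm_command", "kwargs": {"series": [[0,0.07,0,0.25,0,0,0],[0,0,0,0,0,0,0],[0,0,0,0,0,0,0]]}}

```text
clock: 15.72
eef_pos: [630.7, 244.9, 245.2]
tool_rot: [0.032, 0.728, 0.026]
force: [-1.3, 0.6, -0.5]
width: 0.2
```

```bash
for n in 14; do python3 look.py $n|head -1; python3 lvl.py $n 107 118 344 352 111 118 246 262; done
```

```text
t 15.7167 p [630.66 244.95 245.22] F [-1.34  0.61 -0.55] w 0.19262724750227855 q [-0.89  0.54  0.36  2.19  2.38  0.38 -1.39]
14 red [349.58 111.98] 384.5 [255.86 114.54] 979.0 along,normal [62.04  2.61]
pointer [61.4  -6.39] to go -0.6358566431424819
```

Emit:
{"fn": "arm_command", "kwargs": {"series": [[0,-0.1,0,-0.5,0,0,0],[0,-0.3,0,-1.5,0,0,0],[0,-1.5,0,-1.5,0,0,0],[0,-3.0,0,-1.0,0,0,0],[0,-3.5,0,0,0,0,0],[0,-3.5,0,1,0,0,0],[0,0,0,0,0,0,0],[0,0,0,0,0,0,0]]}}

```text
clock: 16.48
eef_pos: [511.2, 246.1, 210.8]
tool_rot: [0.032, 0.726, 0.029]
force: [0.7, -0.1, 0.4]
width: 0.0
```

```bash
for n in 15 16; do python3 look.py $n|head -1; python3 lvl.py $n 107 118 344 352 111 118 246 262; done; python3 z.py 15
python3 - <<'E'
import cv2
a=cv2.imread('pics/side15z.png');b=cv2.imread('pics/top15z.png')
cv2.imwrite('pics/both15.png',cv2.hconcat([a[:400,:380],b[:400,:400]]))
E
```

```text
t 16.4833 p [511.2  246.08 210.76] F [ 0.67 -0.1   0.38] w 0.036962522294819174 q [-1.    0.54  0.23  2.45  2.32  0.65 -1.55]
15 red [349.58 111.99] 398.0 [255.82 114.54] 984.0 along,normal [61.99  2.63]
pointer [61.4  -6.39] to go -0.5900348522279231
t 16.5833 p [513.3  245.61 211.08] F [ 0.31 -0.18 -0.03] w -0.13430379843967086 q [-1.    0.54  0.23  2.45  2.32  0.65 -1.55]
16 red [349.57 111.99] 389.0 [255.87 114.53] 968.0 along,normal [61.97  2.68]
pointer [61.4  -6.39] to go -0.5631919577088809
```

View pics/both15.png

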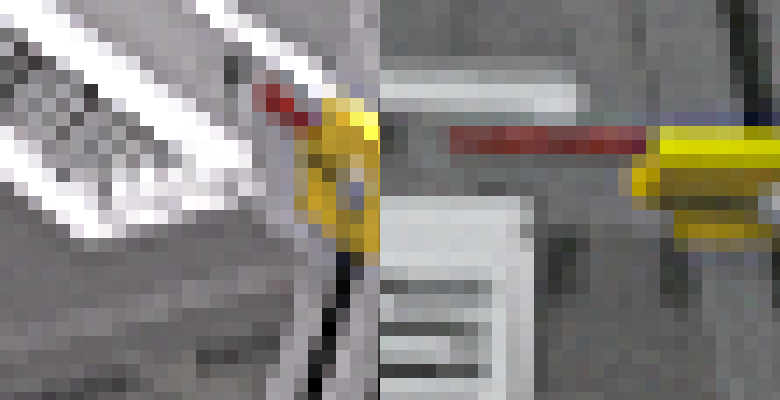

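View pics/side15.png

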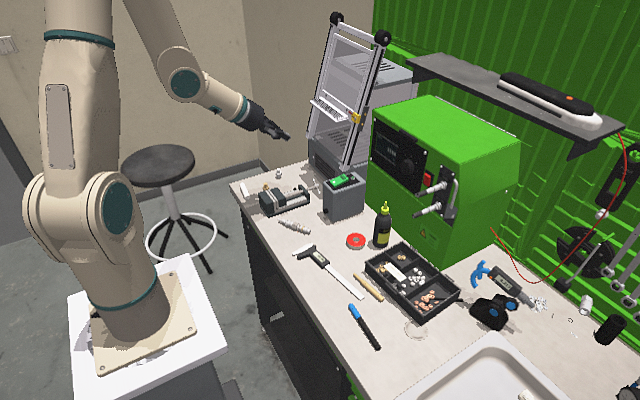

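```bash
python3 - <<'E'
from lvl import *
from scipy.optimize import brentq
# front plate left edge y and tip y at top columns
for N_ in(-6.4,-4,-2.7,-1,1,2.6):
    # along s.t. top row =117.4 with top col 262.3
    from scipy.optimize import fsolve
    v=fsolve(lambda v:proj('top',O+v[0]*Y+v[1]*U+N_*N)-[262.4,117.4],[0,60])
    print('N',N_,'y,along',v,'side',proj('side',O+v[0]*Y+v[1]*U+N_*N))
v=fsolve(lambda v:proj('top',O+v[0]*Y+v[1]*U-6.4*N)-[264.9,119.1],[0,60]);print('plate edge',v,proj('side',O+v[0]*Y+v[1]*U-6.4*N))
for d in(-10,10): print(proj('side',O+v[0]*Y+(v[1]+d)*U-6.4*N))
E
```

```text
N -6.4 y,along [ 2.39 66.83] side [352.1  113.88]
N -4 y,along [ 3.11 62.99] side [352.27 115.11]
N -2.7 y,along [ 3.51 60.91] side [352.37 115.77]
N -1 y,along [ 4.02 58.18] side [352.49 116.63]
N 1 y,along [ 4.63 54.98] side [352.63 117.64]
N 2.6 y,along [ 5.11 52.41] side [352.74 118.45]
plate edge [-1.96 60.87] [352.36 116.51]
[351.39 119.86]
[353.33 113.12]
```

```bash
python3 -c "
from h import *
print(ctrl.finish_job())"
```

```text
the job is handed in; nothing more can be done
None
```

I did both steps in the order asked and handed the job in at about 17 s.

- **Rocker:** I pressed the raised end down with the shut fingertips until it stopped hard. A second press met the same stop, with no further travel at about 34 N. The pictures show the near end down and the far end up, both after the presses and at the end.
- **Sash:** I pushed it up from beneath the lip with the shut fingers on a slope, without pinching. My last two-camera measurement put the red line about 0.6 mm above the pointer's mark, with an uncertainty of about 1.5 mm. The sash did not move when I withdrew the fingers, and the arm ended well clear of everything.
- **Disagreement:** My first readings of the pointer tip differed by up to about 10 mm, because the plate stands in front of the sash and its face can be taken for the tip. I settled on the engraved mid-line of the pointer plate. The visible tip in both pictures agrees with it to about 1 mm.
- **Not touched:** Neither the pointer nor anything on the bench looked moved in the last pictures.

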